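# Lock the core on its stand with the hitch pin

## Robot

A 7-joint arm with a two-finger parallel gripper is mounted at the origin on a cart in front of the work surface, level with it; the furniture and walls round the work are solid. World frame = base frame: x ahead of the robot, y to its left, z up, the work surface at z = 0. Lengths are in m, angles in rad, forces in N, time in s.
With the tool pointing down it reaches from about 0.4 to 0.875 m from the base axis. Payload 19.3 kg.
Tool frame: the origin (TCP) lies at the very end of the fingers, on their centre line; the grasp point (between the pads) lies 19 mm behind it; z points along the fingers, y is the direction in which the jaws open and shut (so a half turn about z gives the same grasp; the last joint's range is limited). The gripper opens to 85 mm and grips with 20 to 120 N. Pads are 22 mm wide; open, the fingers measure 114 mm over their backs; the gripper's body (76 mm by 85 mm) begins 54 mm behind the grasp point. The pads swing forward as they close: fully open they stand 13 mm farther back than shut.
Start: joints at [-1.257, 0.521, -0.036, 1.599, 0.021, 1.021, -0.113], TCP at [0.234, 0.58, 0.231] pointing down, gripper open.
Joint ranges: [-2.91, 2.91], [-0.3, 2.13], [-1.5, 1.42], [0.17, 2.43], [-1.26, 4.41], [0.16, 1.93], [-2.52, 2.52]. Speed limits (rad/s): [1.89, 1.89, 2.39, 2.39, 3.01, 3.01, 3.01].

## Interface

Orientations are given as [roll, pitch, yaw] about the fixed x, y, z axes, in that order (R = Rz(yaw) Ry(pitch) Rx(roll)).
In Python, from workcell import telemetry, imaging, ticket gives the robot as it stands.
- The arm moves only by the tool carry_out, never from a script. Its argument "series" is a list of rows, each a list of 7 numbers: the shift along the tool's x, y, z in m, then the turn, a rotation vector about the tool's x, y, z in rad, then the closure in counts, from 0 (fully open) to 255 (shut). In form: [[tx, ty, tz, ax, ay, az, jaw], ...]. A call has 1 to 10 rows; each row is the pose to reach, as a shift and turn from the pose commanded when the call began, along the tool's axes at that moment; what a row does not reach only later rows make up. A row lasts 1/8 s, in which the tool goes at most 62.5 mm and 10.7 degrees, less where a joint would pass 70% of its speed; a pose out of reach is approached as far as the arm can. A call with a gripper value outside its range is refused whole. The fingers move at their own pace and stop on an object; "force" is the grip in N (left out, the last holds). Time passes only in rows, so rows that repeat a pose let the fingers close. It gives the time, the measured TCP pose, the force and the opening at its end, in the units of the state.
- telemetry.observe(): the state, without advancing time (a new reading comes with each control period).
- imaging.grab_frame(name): name is "side" or "top"; returns (picture, depth): 400x640x3 uint8, blue, green, red; 400x640 float32, m along the optical axis (not along the pixel's ray), 0 where there is no reading.
- imaging.camera_info(name): a dict with "mtx" (3x3 intrinsics, pixels), "extrinsics" (4x4, takes a point from camera to world coordinates). Camera axes: x right, y down, z forward; pixel columns grow to the right and rows downward; lengths in m; the calibration is good to about 2 mm. A picture is of the moment at which its call begins. camera_info takes no time and is no camera call.
- ticket.job_done(): hands the job in, once; it reports no verdict.
The state is a dict: "clock": time; "qpos": joint angles; "qd": joint speeds; "joint_efforts": joint torques, N m; "position": TCP position; "tool_rot": TCP orientation; "force": force on the tool from outside, world axes, zero at the start; "moment": the same for the moment, N m; "grip_width": finger opening in m.
Only numpy, scipy, OpenCV 4.12 (cv2) and the standard library are available. Lean on these libraries where they do the work, as an engineer would, in place of code of your own. Each camera call takes 0.05 s, during which the arm holds its last target.

## Task

Lock the steel core on its bench stand: pick up the hitch pin, feel for the cross hole in the stud and push the pin gently through it from the ledge side until its shoulder seats against the stud. Then swing the pin's wire loop over the top of the stud and press it down until it snaps past the nose of the pin, never forcing anything, and leave the hand tools lying where they are.

Things in the scene. Friction and masses are not known exactly. Their poses are not given: they have to be found in the camera images.
- stand: Fixed bench stand: grey plate 110 x 96 x 12 mm (long side along x), on it a steel core 80 mm across, clamp cover and nut, and an upright stud. Origin: underside of the plate, below the stud's axis; z up. Stud head: block x -14 to +14, y -12 to +12 mm, from 18 mm below to 22.5 mm above the centre of its cross hole. Cover 72 mm across, top 51 mm over the bench, nut 33 mm across.
- stud_root (a point): Point on the stud's axis at the top of the nut, 59 mm over the bench, axes as the stand. The stud rises from here. Its cross hole: round, 12 mm wide, without lead-in, straight through along x at y = 0. The stud is screwed up or down to suit the core, so the hole's centre is anywhere from 19 to 35 mm above this point; that height is not measured: look or feel for it.
- ledge_side (a point): Point on the plate's top edge at x = -55 mm, z = 12 mm of the stand: the side from which the pin is pushed in, towards the stand's +x. On this side the stud has a keeper ledge below the hole (18 mm wide, x -14 to -23 mm, round-nosed, its top 11.5 mm under the hole's centre) that stops the pin's block from turning.
- hitch_pin: Loose steel hitch pin, 0.10 to 0.15 kg with loop, lying level on the bench. Origin on its axis at the shoulder; x along the shank to the nose, z up as it lies, axis 9 mm over the bench. Shank 10 mm thick, 44 mm long, blunt nose with a 1 mm bevel. Loop axle at x = -38 mm, 47 mm wide along y. Seated: shoulder against the stud's face, origin at x = -14 mm of the stand, nose 16 mm out beyond the stud.
- pin_grip (a point): Middle of the pin's grooved grip block, 19 mm behind the shoulder on the pin's axis; axes as the pin. Block 30 mm long, 18 mm wide (y), 18 mm high: grasp it across y, from above. It passes over the keeper ledge with 2.5 mm to spare when level; let go in the hole, it sags by about 0.1 rad (block end down, nose up).
- loop (a joint): Angle of the wire loop about the axle, rad. At 0 it leans back and up, 125 deg from the shank direction; 0.61 upright; 2.18 along the shank; stops at 2.28. Starts at -0.15 to 0.15, stays by friction where left (under 1 N moves it). From 2.1 the bar rides on the nose and the wire must spring out 2 mm: press the bar down with about 3 to 10 N; past 2.22 it has snapped over and stays.
- loop_bar (a point): Middle of the loop's cross bar: wire 5 mm thick along the pin's y, straight for 26 mm, 82.5 mm from the axle. The side wires, 40 mm apart, pass left and right of the stud. When shut, the bar lies just beyond the nose and a little below its middle: press it with the fingers either side of the nose (10 mm thick) and beyond the stud.
- side_cutter: Pliers with red handles, 130 x 57 x 11 mm, lying flat; origin at the centre of the underside. Leave alone.
- scissors: Black-handled scissors, 143 x 67 x 8 mm, lying flat; origin at the centre of the underside. Leave alone.
- screwdriver: Screwdriver with orange handle, 193 x 25 x 27 mm, lying; origin at the centre of the underside. Leave alone.
Things that resemble listed ones, but are neither listed nor needed, are in the scene too. Of the things that look like the hitch_pin, the largest one is meant.

How it is judged:
By the outcome, as a careful person would: the job done as asked, in the order asked, and still so for the second after the job is handed in, with the robot touching nothing.
It also fails if it takes over 72 s, if anything falls off the work surface, if the arm or the gripper's body presses on something with over 40 N, if the wrist force passes 120 N, or if a joint passes its speed limit or range.

## Working session

There is one attempt and no reset: what is moved stays moved. The work goes in short steps, Python scripts to look and compute and a tool call to move; the robot and the scene stay as the last step left them, time stands still between calls to the robot, and variables do not carry over. Pictures are saved under pics/ and viewed, and the job is handed in when it is done.

Besides the shell and the picture viewer there is one more tool, called after "Call:" by a JSON object that holds its "fn" and its "kwargs". carry_out: Moves the arm, as the interface text tells. Its arguments: {"type":"object","properties":{"series":{"type":"array"},"force":{"type":"number"}},"required":["series"]}

```bash
ls; mkdir -p pics
python3 - <<'E'
from workcell import telemetry, imaging
import cv2,numpy as np
print(telemetry.observe())
for n in("side","top"):
    p,d=imaging.grab_frame(n); cv2.imwrite(f"pics/{n}0.png",p); np.save(f"pics/{n}0.npy",d)
    print(n,imaging.camera_info(n))
E
```

```text
pics
{'clock': 0.0, 'qpos': array([-1.25718674,  0.52203549, -0.03630494,  1.59996891,  0.02121538,
        1.02109034, -0.11280056]), 'qd': array([-0.00094281,  0.00029225, -0.00126135, -0.00082364,  0.00142858,
       -0.0014753 ,  0.00102434]), 'joint_efforts': array([-5.46185274e-04, -9.27059555e+01,  1.97988778e+00, -3.69957840e+01,
        1.80167193e-02,  7.81165611e-03,  2.43990650e-05]), 'position': array([0.23396476, 0.57921416, 0.2307266 ]), 'tool_rot': array([-3.14048055e+00,  1.02655263e-04,  2.75776045e+00]), 'force': array([ 0.73443302,  0.32016429, -0.055821  ]), 'moment': array([-0.09533039, -0.04045559, -0.03379694]), 'grip_width': 0.08535470855776608}
side {'mtx': array([[518.32618091,   0.        , 312.43811824],
       [  0.        , 518.32618091, 199.6286363 ],
       [  0.        ,   0.        ,   1.        ]]), 'extrinsics': array([[-0.99972554, -0.00818123, -0.02195236,  0.5354581 ],
       [ 0.01385413,  0.54917377, -0.83559334,  0.62970158],
       [ 0.01889184, -0.83566814, -0.54890971,  0.70433594],
       [ 0.        ,  0.        ,  0.        ,  1.        ]])}
top {'mtx': array([[363.6560435 ,   0.        , 319.38796388],
       [  0.        , 363.6560435 , 204.13077975],
       [  0.        ,   0.        ,   1.        ]]), 'extrinsics': array([[-0.02663796, -0.99084427,  0.13235577,  0.41556282],
       [-0.99962988,  0.02713477,  0.00195103, -0.32506458],
       [-0.00552461, -0.13225481, -0.99120035,  0.93930807],
       [ 0.        ,  0.        ,  0.        ,  1.        ]])}
```

View pics/side0.png

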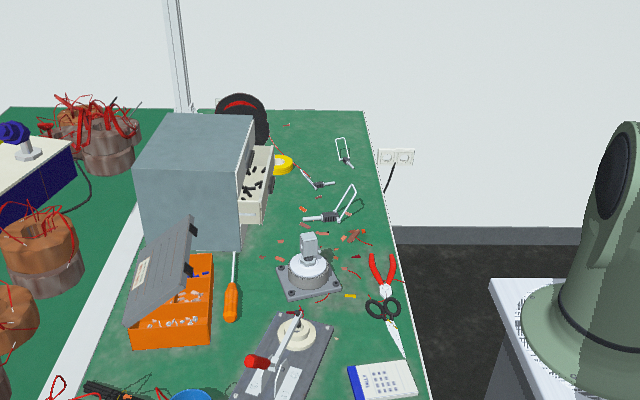

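View pics/top0.png

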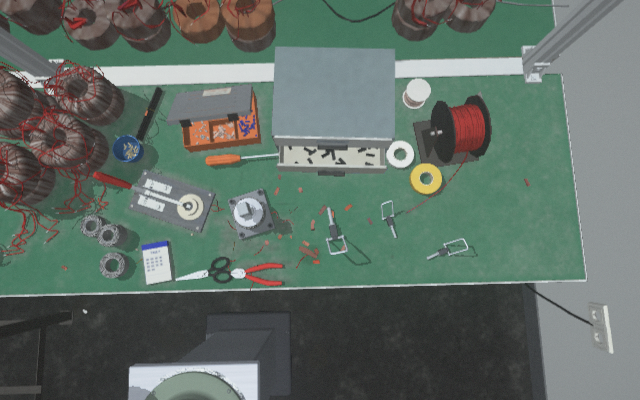

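```bash
cat > h.py <<'E'
import numpy as np,cv2
from workcell import telemetry, imaging
from scipy.spatial.transform import Rotation as R
def crop(p,x0,y0,w,h,s,f): cv2.imwrite(f,cv2.resize(p[y0:y0+h,x0:x0+w],None,fx=s,fy=s,interpolation=cv2.INTER_CUBIC))
def ray(n,u,v):
    c=imaging.camera_info(n);E=c["extrinsics"];d=np.linalg.inv(c["mtx"])@np.array([u,v,1.]);return E[:3,3],E[:3,:3]@d
def onz(n,u,v,z):
    o,d=ray(n,u,v);return o+d*(z-o[2])/d[2]
def tri(a,b):
    o1,d1=ray("side",*a);o2,d2=ray("top",*b)
    A=np.stack([d1,-d2],1);s=np.linalg.lstsq(A,o2-o1,rcond=None)[0]
    p,q=o1+d1*s[0],o2+d2*s[1];return (p+q)/2,np.linalg.norm(p-q)
def proj(n,P):
    c=imaging.camera_info(n);q=np.linalg.inv(c["extrinsics"])@np.append(P,1);q=c["mtx"]@q[:3];return q[:2]/q[2]
def pts(n,d):
    c=imaging.camera_info(n);v,u=np.mgrid[:400,:640];K=np.linalg.inv(c["mtx"])
    P=np.stack([u,v,np.ones_like(u)],-1)@K.T*d[...,None];return P@c["extrinsics"][:3,:3].T+c["extrinsics"][:3,3]
E
python3 - <<'E'
from h import *
s=cv2.imread("pics/side0.png");t=cv2.imread("pics/top0.png")
crop(s,260,130,110,80,7,"pics/s1.png") 
crop(s,265,175,110,80,7,"pics/s2.png");crop(s,265,220,110,85,7,"pics/s3.png")
crop(t,310,190,170,80,4.6,"pics/t1.png");crop(t,215,170,140,100,5.6,"pics/t2.png")
E
```

```text
(no output)
```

View pics/s1.png

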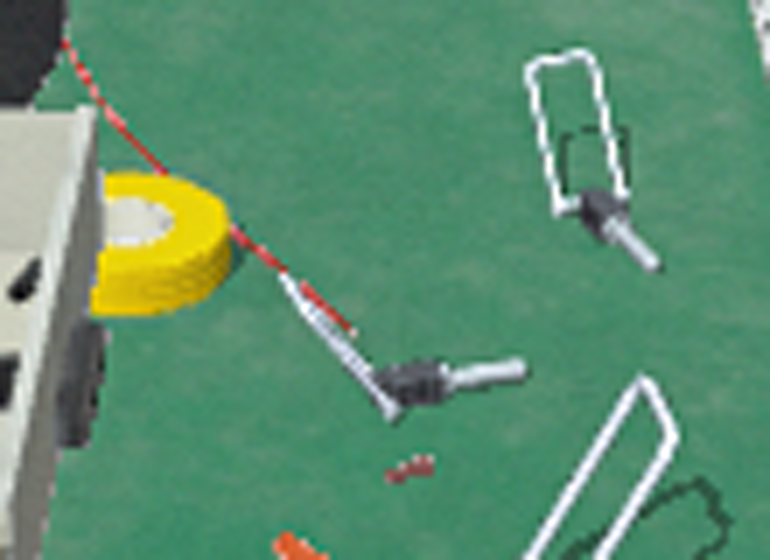

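View pics/s2.png

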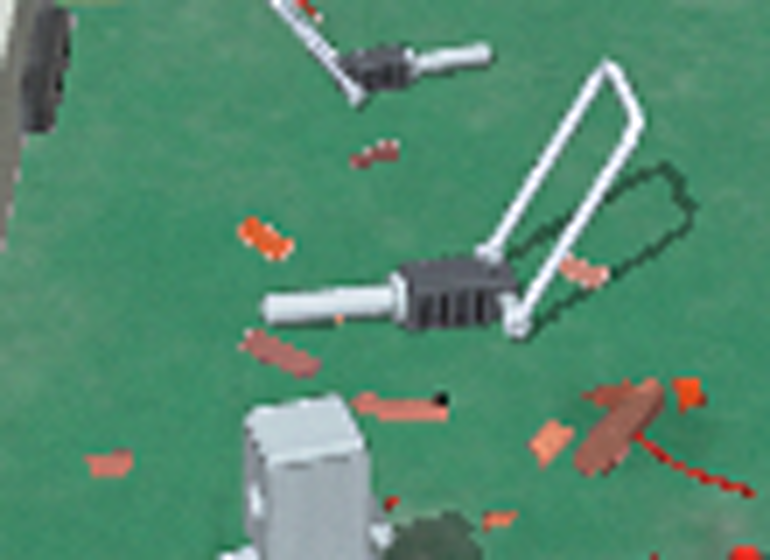

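View pics/s3.png

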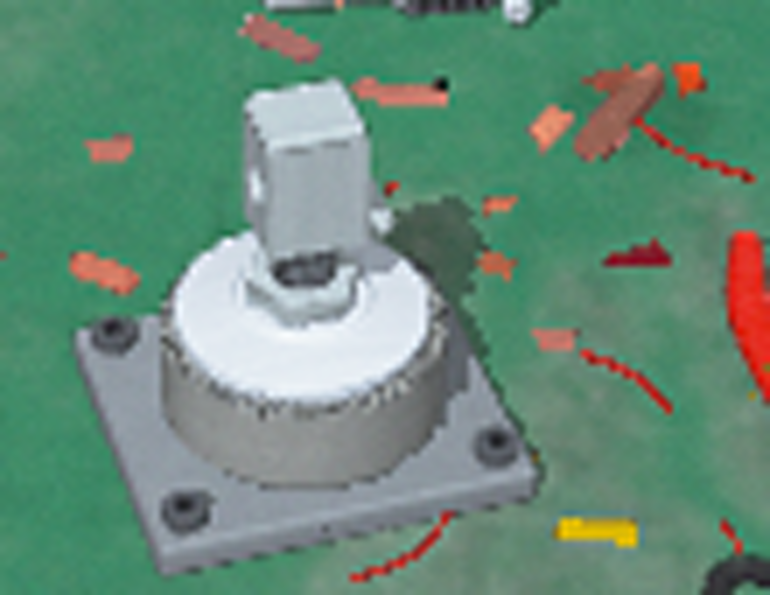

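View pics/t1.png

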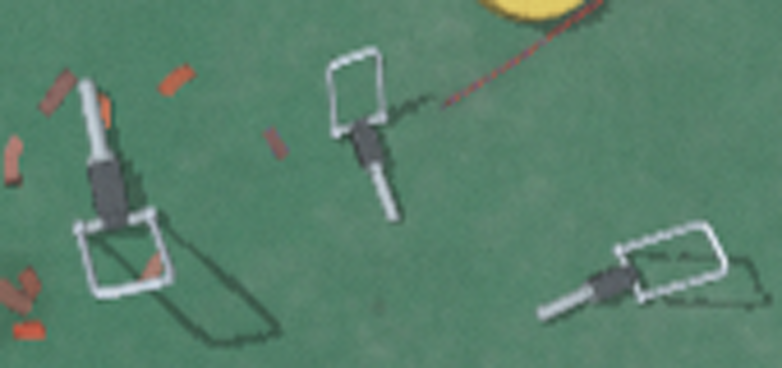

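View pics/t2.png

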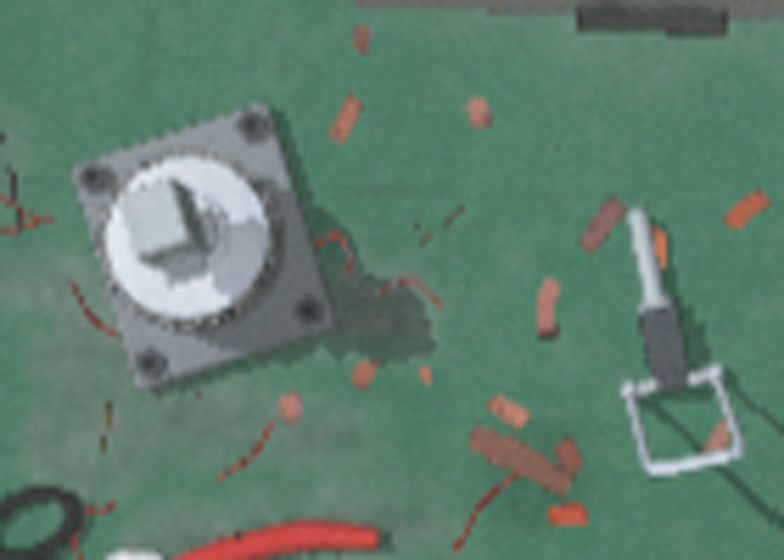

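Run:
```python
from h import *
for n,(x0,y0,x1,y1) in (("side",(270,225,350,305)),("top",(222,180,280,245))):
    d=np.load(f"pics/{n}0.npy");P=pts(n,d)
    m=np.zeros((400,640),bool);m[y0:y1,x0:x1]=1
    z=P[...,2]
    print(n,"bench z",np.median(z[m&(z<.006)]), "zmax",np.sort(z[m])[-60::6].round(4))
    for lo,hi in((.009,.016),(.047,.054),(.09,.125)):
        k=m&(z>lo)&(z<hi);v=P[k]
        (c,wh,a)=cv2.minAreaRect((v[:,:2]*1000).astype(np.float32))
        print(lo,k.sum(),np.median(v,0).round(4),"rect",np.round(c,1),np.round(wh,1),round(a,1))
# pin, top view
for name,a in dict(A=((638,215),(655,308),(672,380),(627,390),(718,372),(650,470),(740,452))).items():
    for i,q in enumerate(a):
        u,v=215+(q[0]+.5)/5.6-.5,170+(q[1]+.5)/5.6-.5
        print(i,(u,v),onz("top",u,v,.009 if i<5 else .075).round(4))
```

```text
side bench z 0.0012041697326830025 zmax [0.1161 0.1163 0.1164 0.117  0.1176 0.7043 0.7043 0.7043 0.7043 0.7043]
0.009 746 [ 0.5332 -0.117   0.0128] rect [ 515.2 -137.5] [121.5 111.4] 14.8
0.047 424 [ 0.5211 -0.1337  0.0491] rect [ 521.6 -141.6] [63.  70.1] 82.3
0.09 297 [ 0.5217 -0.1372  0.1091] rect [ 521.2 -144.1] [28.2 28. ] 18.5
top bench z -0.0006071689445354966 zmax [0.114  0.1143 0.1145 0.1146 0.115  0.1153 0.1158 0.116  0.9393 0.9393]
0.009 592 [ 0.5047 -0.1621  0.0114] rect [ 519.8 -146.4] [110.2  95.8] 16.8
0.047 200 [ 0.514  -0.1591  0.0484] rect [ 518.  -145.4] [66.3 67. ] 3.9
0.09 156 [ 0.5194 -0.1484  0.1129] rect [ 519.7 -146.1] [28.1 25.1] 17.3
0 (328.51785714285717, 207.98214285714286) [ 0.5291 -0.3465  0.009 ]
1 (331.55357142857144, 224.58928571428572) [ 0.4861 -0.353   0.009 ]
2 (334.5892857142857, 237.44642857142856) [ 0.4531 -0.3597  0.009 ]
3 (326.55357142857144, 239.23214285714286) [ 0.4491 -0.3391  0.009 ]
4 (342.80357142857144, 236.01785714285717) [ 0.4561 -0.3807  0.009 ]
5 (330.6607142857143, 253.51785714285717) [ 0.413  -0.3468  0.075 ]
6 (346.7321428571429, 250.30357142857144) [ 0.4195 -0.3849  0.075 ]
```

Run:
```python
from h import *
s=cv2.imread("pics/side0.png");t=cv2.imread("pics/top0.png")
for n,im,(x0,y0,x1,y1),zz in(("top",t,(325,220,342,242),.012),("side",s,(318,208,342,226),.009)):
    g=im.max(2);m=np.zeros_like(g);m[y0:y1,x0:x1]=(g[y0:y1,x0:x1]<100)*255
    c=max(cv2.findContours(m,0,1)[0],key=cv2.contourArea);M=cv2.moments(c);u,v=M['m10']/M['m00'],M['m01']/M['m00']
    print(n,cv2.contourArea(c),(u,v),cv2.minAreaRect(c),onz(n,u,v,zz))
P=pts("top",np.load("pics/top0.npy"));Q=pts("side",np.load("pics/side0.npy"))
# stud top
for n,V in(("top",P),("side",Q)):
    m=np.zeros((400,640),bool)
    if n=="top": m[200:216,234:252]=1
    else: m[234:241,302:316]=1
    z=V[...,2][m]; z=z[(z>.105)&(z<.13)];print(n,"studtop",np.median(z),len(z))
yaw=np.deg2rad(17);c=np.array([.5198,-.1458]);ax=np.array([np.cos(yaw),np.sin(yaw)])
o,d=ray("side",301.1,246.4)
k=((c+ax*.014-o[:2])@ax)/(d[:2]@ax);h=o+d*k;print("hole",h,(h[:2]-c)@[-ax[1],ax[0]])
```

```text
top 92.5 (335.9387387387387, 231.71891891891892) ((335.0, 230.5), (21.0, 12.0), 90.0) [ 0.46739166 -0.36347762  0.012     ]
side 52.5 (329.70793650793644, 218.59047619047618) ((329.0, 217.0), (14.0, 8.0), 0.0) [ 0.46871641 -0.34935386  0.009     ]
top studtop 0.11315900242328675 134
side studtop 0.11471048290096963 97
hole [ 0.53464661 -0.14647684  0.08768045] -0.0049879931496468535
```

```bash
cat >> h.py <<'E'
def plan(rows,lin=.055,rot=10.0):
    """rows: (x,y,z,yaw_deg) with tool down; or (x,y,z,R). prints tool-frame rel rows"""
    s=telemetry.observe();p=s["position"];R0=R.from_euler("xyz",s["tool_rot"])
    for r in rows:
        Rt=R.from_euler("xyz",[np.pi,0,np.deg2rad(r[3])]) if np.isscalar(r[3]) else r[3]
        t=R0.inv().apply(np.array(r[:3])-p);w=(R0.inv()*Rt).as_rotvec()
        print([round(float(a),4) for a in t],[round(float(a),3) for a in w],"steps",round(max(np.linalg.norm(t)/.0625,np.degrees(np.linalg.norm(w))/10.7),1))
E
python3 - <<'E'
from h import *
print(onz("side",329.2,213.2,.018))
P=pts("top",np.load("pics/top0.npy")).reshape(-1,3)
for x in np.arange(.3,.9,.06):
    print(round(x,2),[round(float(np.percentile(q,99)),2) if len(q:=P[(abs(P[:,0]-x)<.03)&(abs(P[:,1]-y)<.03)&(P[:,2]<.6),2]) else None for y in np.arange(.6,-.62,-.06)])
plan([(.42,.42,.23,120),(.55,.2,.23,90),(.57,0,.23,65),(.52,-.18,.23,40),(.467,-.357,.2,10),(.467,-.357,.12,9.7)])
E
```

```text
[ 0.46985997 -0.35827108  0.018     ]
0.3 [None, None, 0.0, 0.0, 0.0, 0.0, 0.0, 0.0, 0.0, 0.0, 0.0, 0.0, 0.0, 0.0, 0.01, 0.0, 0.0, 0.0, 0.0, 0.0, 0.01]
0.36 [None, None, 0.0, 0.0, 0.0, 0.0, 0.02, 0.02, 0.01, 0.01, 0.01, 0.01, 0.01, 0.01, 0.01, 0.0, 0.0, 0.0, 0.0, 0.0, 0.0]
0.42 [None, None, 0.0, 0.0, 0.0, 0.0, 0.02, 0.04, 0.01, 0.01, 0.0, 0.01, 0.01, 0.01, 0.0, 0.01, 0.09, 0.0, 0.0, 0.0, 0.01]
0.48 [None, -0.0, 0.0, 0.01, 0.0, 0.02, 0.04, 0.04, 0.01, 0.01, 0.02, 0.0, 0.11, 0.1, 0.0, 0.01, 0.02, 0.0, 0.01, 0.01, 0.0]
0.54 [None, 0.0, 0.06, 0.12, 0.11, 0.02, 0.02, 0.01, 0.06, 0.06, 0.07, 0.01, 0.12, 0.12, 0.0, 0.0, 0.01, 0.0, 0.06, 0.0, 0.02]
0.6 [None, None, 0.08, 0.13, 0.15, 0.12, 0.04, 0.15, 0.13, 0.05, 0.02, 0.01, 0.01, 0.02, 0.13, 0.13, 0.13, 0.13, 0.13, 0.02, 0.12]
0.66 [None, None, 0.08, 0.15, 0.15, 0.14, 0.16, 0.04, 0.04, 0.0, 0.03, 0.03, 0.03, 0.02, 0.21, 0.21, 0.21, 0.21, 0.21, 0.01, 0.17]
0.72 [None, 0.0, 0.0, 0.15, 0.17, 0.16, 0.18, 0.04, 0.04, 0.0, 0.15, 0.15, 0.14, 0.14, 0.21, 0.21, 0.21, 0.21, 0.21, 0.01, 0.17]
0.78 [None, 0.0, None, None, 0.17, 0.15, 0.16, 0.12, 0.02, 0.0, 0.13, 0.13, 0.14, 0.14, 0.21, 0.21, 0.21, 0.21, 0.21, 0.05, 0.13]
0.84 [None, None, None, 0.17, 0.19, 0.15, 0.14, 0.15, 0.02, 0.0, 0.08, 0.09, 0.09, 0.09, 0.21, 0.21, 0.21, 0.21, 0.21, 0.05, 0.05]
0.9 [None, -0.0, 0.0, 0.17, 0.2, 0.14, 0.14, 0.01, 0.01, 0.01, 0.0, 0.01, 0.0, 0.0, None, None, None, None, None, 0.0, 0.0]
[-0.2322, -0.078, 0.0009] [-0.001, 0.0, 0.663] steps 3.9
[-0.4351, -0.2333, 0.001] [-0.001, 0.001, 1.187] steps 7.9
[-0.5285, -0.4113, 0.0012] [-0.001, 0.001, 1.623] steps 10.7
[-0.5496, -0.5969, 0.0014] [-0.001, 0.001, 2.06] steps 13.0
[-0.5667, -0.7808, 0.0316] [-0.0, 0.001, 2.583] steps 15.4
[-0.5667, -0.7808, 0.1116] [-0.0, 0.001, 2.589] steps 15.5
```

Call:
{"fn": "carry_out", "kwargs": {"series": [[-0.06, -0.02, 0, 0, 0, 0.17, 0], [-0.12, -0.04, 0, 0, 0, 0.34, 0], [-0.18, -0.06, 0, 0, 0, 0.5, 0], [-0.232, -0.078, 0, 0, 0, 0.663, 0], [-0.285, -0.116, 0, 0, 0, 0.8, 0], [-0.335, -0.155, 0, 0, 0, 0.93, 0], [-0.385, -0.195, 0, 0, 0, 1.06, 0], [-0.435, -0.233, 0, 0, 0, 1.19, 0], [-0.48, -0.32, 0, 0, 0, 1.37, 0], [-0.528, -0.411, 0, 0, 0, 1.55, 0]]}}

```text
clock: 1.35
position: [0.5612, 0.079, 0.231]
tool_rot: [-3.141, 0.0, 1.202]
force: [0.9, -0.7, -0.4]
grip_width: 0.0853
```

Run:
```python
from h import *
plan([(.57,0,.23,65),(.52,-.18,.23,40),(.468,-.3575,.18,10),(.468,-.3575,.12,9.7)])
```

```text
[-0.0705, 0.0367, 0.0011] [-0.0, 0.0, 0.067] steps 1.3
[-0.2564, 0.055, 0.0011] [-0.0, 0.0, 0.504] steps 4.2
[-0.4407, 0.0705, 0.0512] [-0.0, 0.0, 1.027] steps 7.2
[-0.4407, 0.0706, 0.1112] [-0.0, 0.0, 1.032] steps 7.4
```

Call:
{"fn": "carry_out", "kwargs": {"series": [[0, 0, 0, 0, 0, 0, 0]]}}

```text
clock: 1.48
position: [0.5614, 0.0758, 0.2315]
tool_rot: [3.141, 0.002, 1.198]
force: [-0.1, 1.5, 0.6]
grip_width: 0.0858
```

Run:
```python
from h import *
plan([(.57,0,.23,65),(.52,-.18,.23,40),(.468,-.3575,.18,10),(.468,-.3575,.12,9.7)])
```

```text
[-0.0675, 0.0356, 0.0016] [0.001, 0.002, 0.064] steps 1.2
[-0.2533, 0.0546, 0.0019] [0.001, 0.001, 0.5] steps 4.1
[-0.4375, 0.0707, 0.0523] [0.002, 0.001, 1.024] steps 7.1
[-0.4374, 0.0707, 0.1123] [0.002, 0.001, 1.029] steps 7.3
```

So the commanded pose is the rate-limited one, and measured values are a good base.

Call:
{"fn": "carry_out", "kwargs": {"series": [[-0.062, 0.03, 0, 0, 0, 0.08, 0], [-0.12, 0.04, 0, 0, 0, 0.22, 0], [-0.18, 0.047, 0, 0, 0, 0.36, 0], [-0.24, 0.054, 0, 0, 0, 0.5, 0], [-0.3, 0.06, 0.01, 0, 0, 0.66, 0], [-0.36, 0.065, 0.02, 0, 0, 0.82, 0], [-0.437, 0.071, 0.05, 0, 0, 1.03, 0], [-0.437, 0.071, 0.07, 0, 0, 1.03, 0], [-0.437, 0.071, 0.1, 0, 0, 1.03, 0], [-0.437, 0.071, 0.1, 0, 0, 1.03, 0]]}}

```text
clock: 2.72
position: [0.4717, -0.3517, 0.1296]
tool_rot: [-3.139, 0.003, 0.178]
force: [0.2, -0.2, 1.3]
grip_width: 0.0856
```

Run:
```python
from h import *
p,d=imaging.grab_frame("side");crop(p,250,80,150,150,4,"pics/s4.png")
p,d=imaging.grab_frame("top");crop(p,270,170,130,100,6,"pics/t4.png")
plan([(.468,-.3575,.06,9.7),(.468,-.3575,.003,9.7)])
```

```text
[-0.0057, 0.0042, 0.072] [-0.0, -0.0, 0.009] steps 1.2
[-0.0057, 0.0042, 0.129] [-0.0, -0.0, 0.009] steps 2.1
```

View pics/s4.png

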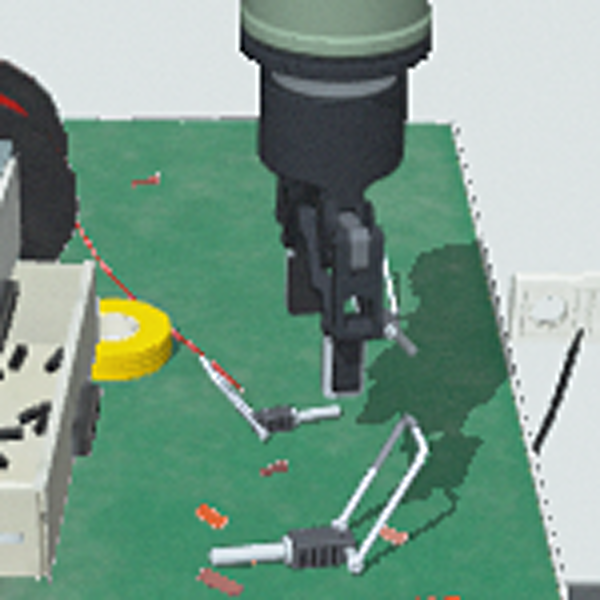

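View pics/t4.png

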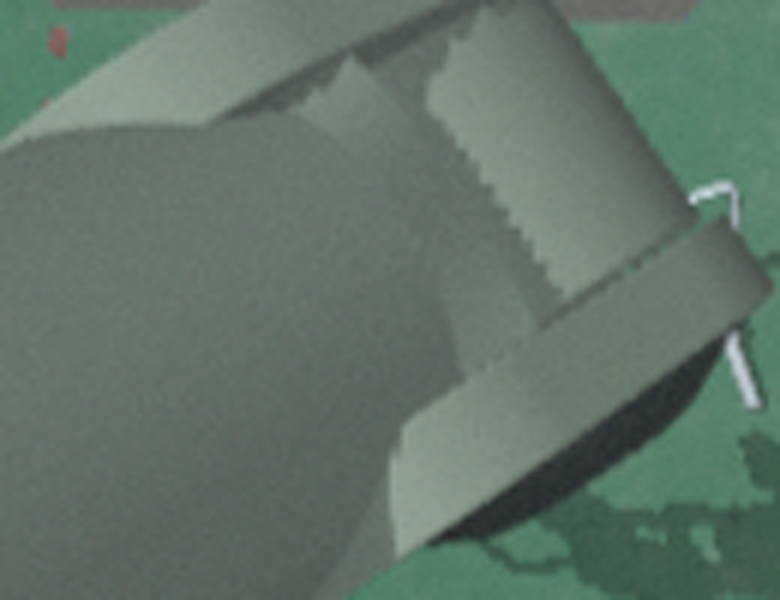

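Call:
{"fn": "carry_out", "kwargs": {"series": [[-0.0055, 0.004, 0.03, 0, 0, 0.009, 0], [-0.0055, 0.004, 0.07, 0, 0, 0.009, 0], [-0.0055, 0.004, 0.11, 0, 0, 0.009, 0], [-0.0055, 0.004, 0.126, 0, 0, 0.009, 0], [-0.0055, 0.004, 0.126, 0, 0, 0.009, 0]], "force": 20}}

```text
clock: 3.45
position: [0.468, -0.3577, 0.0059]
tool_rot: [3.142, -0.0, 0.169]
force: [0.5, -0.5, -0.2]
grip_width: 0.0857
```

Run:
```python
from h import *
p,d=imaging.grab_frame("side");crop(p,290,170,90,65,8,"pics/s5.png")
plan([(.468,-.3575,.003,9.7)])
```

```text
[-0.0002, -0.0005, 0.0036] [0.001, -0.001, -0.0] steps 0.1
```

View pics/s5.png

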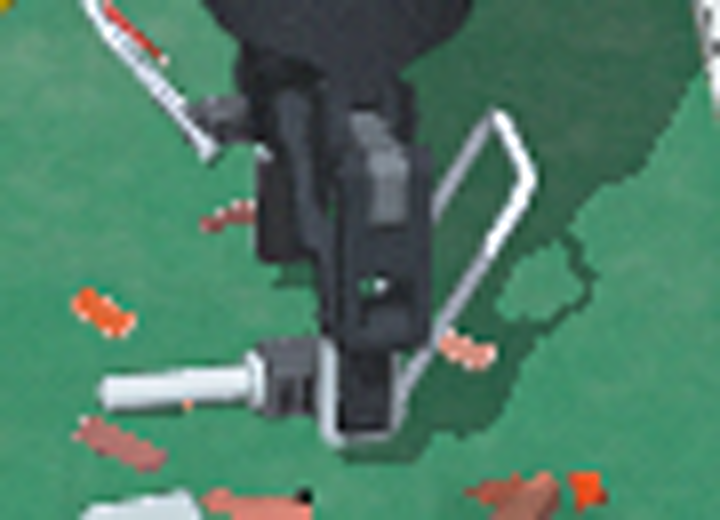

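Call:
{"fn": "carry_out", "kwargs": {"series": [[0.002, 0, 0.002, 0, 0, 0, 0], [0.002, 0, 0.002, 0, 0, 0, 120], [0.002, 0, 0.002, 0, 0, 0, 160], [0.002, 0, 0.002, 0, 0, 0, 200], [0.002, 0, 0.002, 0, 0, 0, 220], [0.002, 0, 0.002, 0, 0, 0, 230], [0.002, 0, 0.002, 0, 0, 0, 230], [0.002, 0, 0.002, 0, 0, 0, 230]], "force": 40}}

```text
clock: 4.5
position: [0.4696, -0.3573, 0.0035]
tool_rot: [-3.142, -0.0, 0.169]
force: [0.2, 0.4, 6.4]
grip_width: 0.0171
```

Run:
```python
from h import *
p,d=imaging.grab_frame("side");crop(p,290,170,90,65,8,"pics/s6.png")
print(telemetry.observe())
```

```text
{'clock': 4.55, 'qpos': array([ 0.22752628,  0.86255097,  0.48096145,  1.84425591, -0.66919782,
        0.60240233, -0.26978579]), 'qd': array([ 0.00029725,  0.00033356, -0.00090438,  0.00074205,  0.00200478,
       -0.00144994, -0.00091269]), 'joint_efforts': array([ 3.35078761e-01, -9.54455137e+01,  1.79713726e+01, -1.93164289e+01,
       -5.35301340e-02, -5.85452914e-01,  2.04872355e-03]), 'position': array([ 0.46964697, -0.3572668 ,  0.00352751]), 'tool_rot': array([-3.14151806e+00, -1.38259930e-04,  1.68669667e-01]), 'force': array([-1.75024131,  2.07237046,  5.46493613]), 'moment': array([0.31815693, 0.2611078 , 0.03121911]), 'grip_width': 0.017187814497629066}
```

View pics/s6.png

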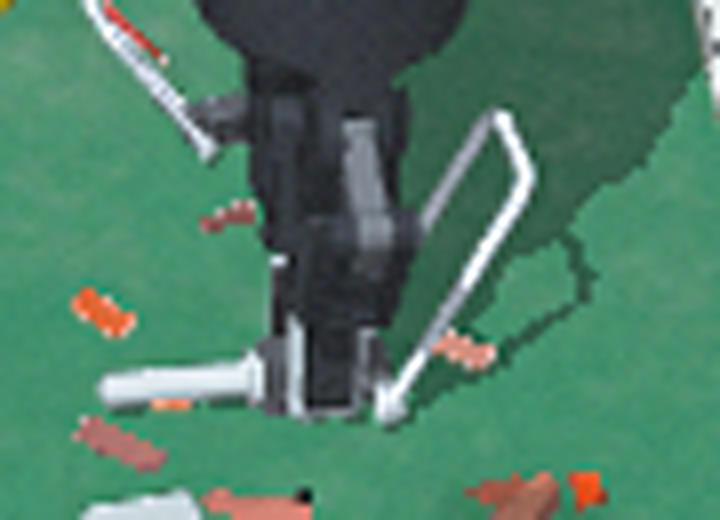

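Call:
{"fn": "carry_out", "kwargs": {"series": [[0, 0, 0, 0, 0, 0, 235], [0, 0, -0.01, 0, 0, 0, 235], [0, 0, -0.05, 0, 0, 0, 235], [0, 0, -0.1, 0, 0, 0, 235], [0, 0, -0.14, 0, 0, 0, 235], [0, 0, -0.155, 0, 0, 0, 235]], "force": 80}}

```text
clock: 5.3
position: [0.4702, -0.3577, 0.1607]
tool_rot: [3.14, -0.002, 0.169]
force: [-0.4, 0.5, -2.1]
grip_width: 0.0159
```

Run:
```python
from h import *
p,d=imaging.grab_frame("side");crop(p,280,100,110,90,7,"pics/s7.png")
print(telemetry.observe())
def st(sx,sy,z): return (.5198+.9563*sx-.2924*sy,-.1458+.2924*sx+.9563*sy,z,17)
plan([st(-.1,0,.158),st(-.056,0,.135)])
```

```text
{'clock': 5.35, 'qpos': array([ 0.10512521,  0.65143669,  0.6697759 ,  1.78544317, -0.51035316,
        0.881718  , -0.39419604]), 'qd': array([ 0.02004139,  0.03921658, -0.03238659,  0.02006757, -0.027552  ,
       -0.05174703,  0.02258493]), 'joint_efforts': array([ -0.71697894, -78.91284227,  16.40700459, -26.09879673,
        -0.18457589,  -0.27730345,   0.18059422]), 'position': array([ 0.47033894, -0.35776856,  0.1611396 ]), 'tool_rot': array([ 3.13981299e+00, -2.50340096e-03,  1.68744568e-01]), 'force': array([ 1.12600351, -1.44656223,  0.60196844]), 'moment': array([-0.05145852, -0.16613394,  0.04738   ]), 'grip_width': 0.015592819342758052}
[-0.0148, -0.1879, 0.0028] [0.002, -0.002, -0.128] steps 3.0
[0.0287, -0.1935, 0.0259] [0.002, -0.002, -0.128] steps 3.2
```

View pics/s7.png

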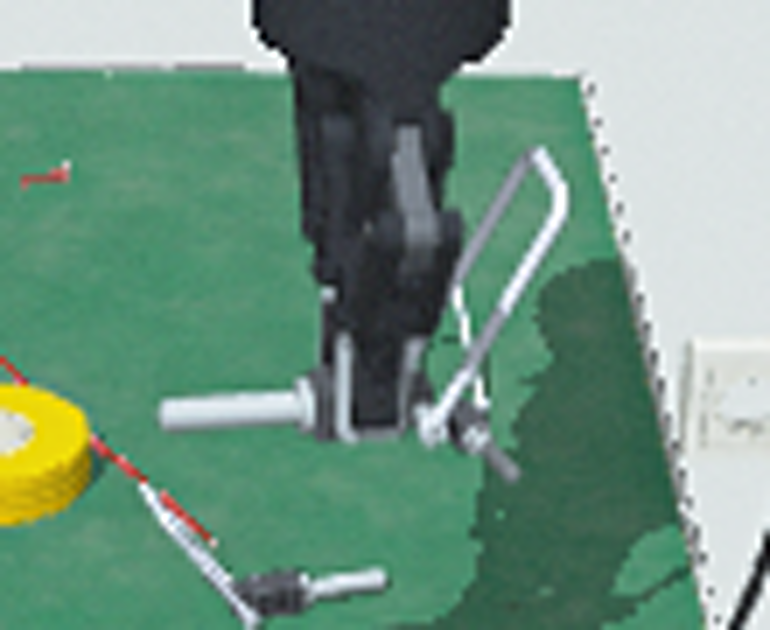

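Call:
{"fn": "carry_out", "kwargs": {"series": [[-0.005, -0.05, 0.003, 0, 0, -0.04, 235], [-0.01, -0.11, 0.003, 0, 0, -0.1, 235], [-0.014, -0.17, 0.003, 0, 0, -0.128, 235], [0.0, -0.19, 0.01, 0, 0, -0.128, 235], [0.0285, -0.1935, 0.025, 0, 0, -0.128, 235], [0.0285, -0.1935, 0.03, 0, 0, -0.128, 235], [0.0285, -0.1935, 0.03, 0, 0, -0.128, 235], [0.0285, -0.1935, 0.03, 0, 0, -0.128, 235]]}}

```text
clock: 6.35
position: [0.4646, -0.1622, 0.1283]
tool_rot: [-3.142, 0.0, 0.296]
force: [0.4, 0.3, -1.6]
grip_width: 0.0161
```

```bash
cat >> h.py <<'E'
def st(sx,sy,z,yaw=17): return (.5198+.9563*sx-.2924*sy,-.1458+.2924*sx+.9563*sy,z,yaw)
def insta():
    s=telemetry.observe();p=s["position"];d=p[:2]-[.5198,-.1458]
    F=s["force"];print("t",s["clock"],"sx %.4f sy %.4f z %.4f"%(d@[.9563,.2924],d@[-.2924,.9563],p[2]),"rot",s["tool_rot"].round(4),"F stand",(np.array([F[:2]@[.9563,.2924],F[:2]@[-.2924,.9563],F[2]])).round(2),"M",s["moment"].round(2),"w",round(float(s["grip_width"]),4))
E
python3 - <<'E'
from h import *
p,d=imaging.grab_frame("side");crop(p,260,190,110,90,7,"pics/s8.png")
p,d=imaging.grab_frame("top");crop(p,200,160,130,90,6,"pics/t8.png")
insta()
E
```

```text
t 6.45 sx -0.0572 sy 0.0005 z 0.1285 rot [ 3.1415e+00 -2.0000e-04  2.9600e-01] F stand [-0.13  0.3  -0.87] M [-0.01  0.01 -0.01] w 0.0162
```

View pics/s8.png

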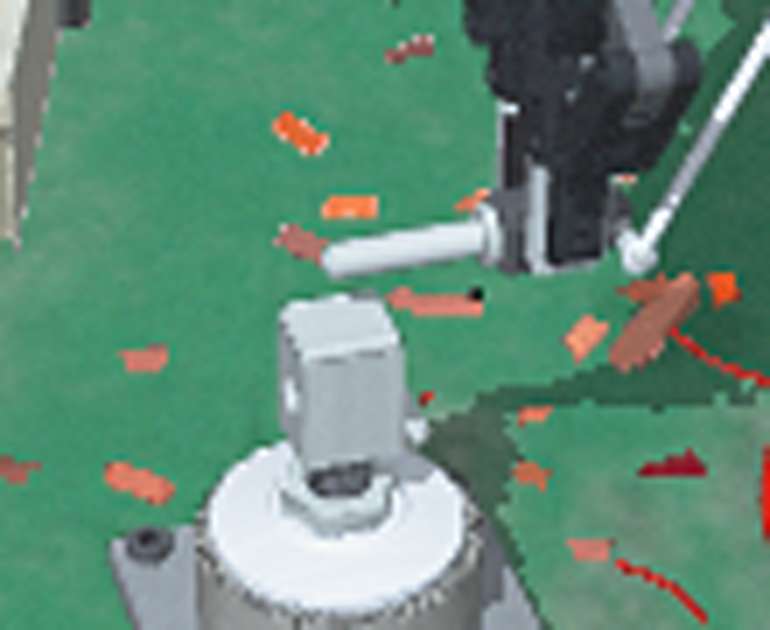

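View pics/t8.png

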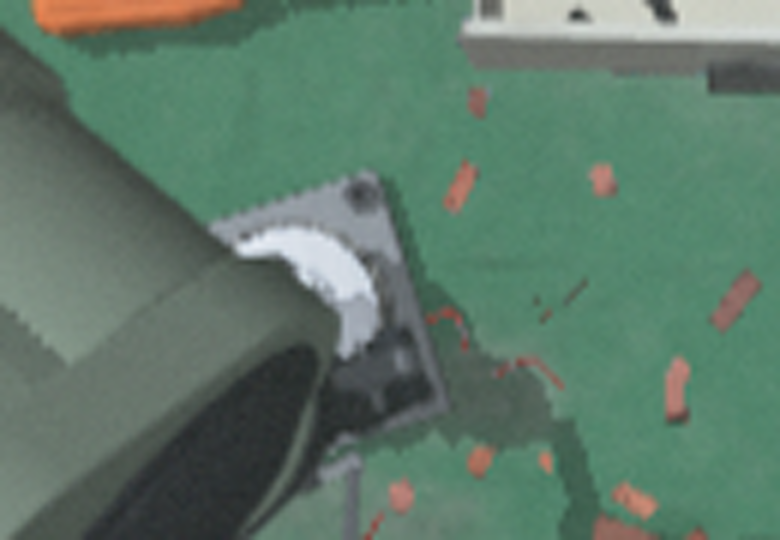

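Call:
{"fn": "carry_out", "kwargs": {"series": [[0, 0, 0.005, 0, 0, 0, 235], [0, 0, 0.01, 0, 0, 0, 235], [0, 0, 0.012, 0, 0, 0, 235], [0, 0, 0.012, 0, 0, 0, 235], [0, 0, 0.012, 0, 0, 0, 235]]}}

```text
clock: 7.08
position: [0.4653, -0.1618, 0.1164]
tool_rot: [3.141, -0.0, 0.297]
force: [0.4, -0.3, -1.1]
grip_width: 0.0157
```

Call:
{"fn": "carry_out", "kwargs": {"series": [[0, 0, 0.001, 0, 0, 0, 235], [0, 0, 0.001, 0, 0, 0, 235]]}}

```text
clock: 7.32
position: [0.4652, -0.1617, 0.1153]
tool_rot: [-3.142, -0.0, 0.297]
force: [0.1, 0.6, -1.3]
grip_width: 0.0159
```

Call:
{"fn": "carry_out", "kwargs": {"series": [[0, 0, 0.001, 0, 0, 0, 235], [0, 0, 0.001, 0, 0, 0, 235]]}}

```text
clock: 7.58
position: [0.4652, -0.1618, 0.1143]
tool_rot: [3.142, 0.0, 0.297]
force: [0.7, 0.7, -1.4]
grip_width: 0.0158
```

Call:
{"fn": "carry_out", "kwargs": {"series": [[0, 0, 0.0007, 0, 0, 0, 235], [0, 0, 0.0007, 0, 0, 0, 235]]}}

```text
clock: 7.82
position: [0.4652, -0.1618, 0.1136]
tool_rot: [3.142, -0.0, 0.297]
force: [-1.1, -0.1, 0.3]
grip_width: 0.0161
```

Call:
{"fn": "carry_out", "kwargs": {"series": [[0, 0, 0.0007, 0, 0, 0, 235], [0, 0, 0.0007, 0, 0, 0, 235]]}}

```text
clock: 8.07
position: [0.4652, -0.1618, 0.113]
tool_rot: [-3.142, -0.0, 0.297]
force: [-2.9, -0.7, 5.6]
grip_width: 0.0158
```

```bash
python3 -c "
from h import *
insta()"
```

```text
t 8.075 sx -0.0569 sy 0.0007 z 0.1130 rot [-3.1416e+00 -1.0000e-04  2.9660e-01] F stand [-2.95  0.19  5.57] M [0.18 0.18 0.07] w 0.0158
```

Call:
{"fn": "carry_out", "kwargs": {"series": [[0, 0, -0.006, 0, 0, 0, 235], [0, -0.012, -0.008, 0, 0, 0, 235], [0, -0.024, -0.006, 0, 0, 0, 235], [0, -0.024, 0.006, 0, 0, 0, 235], [0, -0.024, 0.018, 0, 0, 0, 235], [0, -0.024, 0.022, 0, 0, 0, 235], [0, -0.021, 0.022, 0, 0, 0, 235], [0, -0.021, 0.022, 0, 0, 0, 235]]}}

```text
clock: 9.07
position: [0.4593, -0.1422, 0.0911]
tool_rot: [3.141, -0.0, 0.296]
force: [0.9, -0.2, -1.6]
grip_width: 0.0157
```

```bash
python3 -c "
from h import *
insta()"
```

```text
t 9.075 sx -0.0569 sy 0.0211 z 0.0911 rot [ 3.1412e+00 -2.0000e-04  2.9600e-01] F stand [ 0.76 -0.42 -1.65] M [-0.01 -0.03  0.01] w 0.0157
```

Now feel sideways (tool +y is stand −y).

Call:
{"fn": "carry_out", "kwargs": {"series": [[0, 0.001, 0, 0, 0, 0, 235], [0, 0.0015, 0, 0, 0, 0, 235]]}}

```text
clock: 9.32
position: [0.4596, -0.1431, 0.091]
tool_rot: [3.141, -0.0, 0.297]
force: [0.3, 0.0, -1.0]
grip_width: 0.0159
```

Call:
{"fn": "carry_out", "kwargs": {"series": [[0, 0.0007, 0, 0, 0, 0, 235], [0, 0.0007, 0, 0, 0, 0, 235]]}}

```text
clock: 9.57
position: [0.4598, -0.1438, 0.0909]
tool_rot: [3.142, -0.0, 0.297]
force: [0.3, 0.6, -1.5]
grip_width: 0.0161
```

Call:
{"fn": "carry_out", "kwargs": {"series": [[0, 0.0007, 0, 0, 0, 0, 235], [0, 0.0007, 0, 0, 0, 0, 235]]}}

```text
clock: 9.82
position: [0.46, -0.1445, 0.0909]
tool_rot: [3.142, 0.0, 0.297]
force: [0.2, -0.6, -1.8]
grip_width: 0.0158
```

```bash
python3 -c "
from h import *
insta()"
```

```text
t 9.825 sx -0.0568 sy 0.0188 z 0.0909 rot [3.1416 0.     0.2968] F stand [ 0.01 -0.62 -1.82] M [-0.01 -0.06 -0.  ] w 0.0158
```

Call:
{"fn": "carry_out", "kwargs": {"series": [[0, 0.0007, 0, 0, 0, 0, 235], [0, 0.0007, 0, 0, 0, 0, 235]]}}

```text
clock: 10.07
position: [0.4602, -0.1452, 0.0909]
tool_rot: [3.142, 0.0, 0.297]
force: [0.3, -0.9, -1.6]
grip_width: 0.0159
```

Call:
{"fn": "carry_out", "kwargs": {"series": [[0, 0.0007, 0, 0, 0, 0, 235], [0, 0.0007, 0, 0, 0, 0, 235]]}}

```text
clock: 10.32
position: [0.4604, -0.1458, 0.0909]
tool_rot: [3.142, 0.0, 0.297]
force: [-0.2, 0.3, -0.5]
grip_width: 0.016
```

Call:
{"fn": "carry_out", "kwargs": {"series": [[0, 0.0007, 0, 0, 0, 0, 235], [0, 0.0007, 0, 0, 0, 0, 235]]}}

```text
clock: 10.58
position: [0.4605, -0.1462, 0.0908]
tool_rot: [-3.141, 0.0, 0.297]
force: [-1.4, 3.0, -1.6]
grip_width: 0.0161
```

```bash
python3 -c "
from h import *
insta()"
```

```text
t 10.575 sx -0.0569 sy 0.0170 z 0.0908 rot [-3.1411e+00  2.0000e-04  2.9710e-01] F stand [-0.43  3.27 -1.6 ] M [0.61 0.18 0.17] w 0.0161
```

Call:
{"fn": "carry_out", "kwargs": {"series": [[0, -0.003, 0, 0, 0, 0, 235], [-0.016, -0.003, 0, 0, 0, 0, 235], [-0.031, 0, 0, 0, 0, 0, 235], [-0.031, 0.014, 0.003, 0, 0, 0, 235], [-0.031, 0.0165, 0.0045, 0, 0, 0, 235], [-0.031, 0.0165, 0.0045, 0, 0, 0, 235], [-0.031, 0.0165, 0.0045, 0, 0, 0, 235]]}}

```text
clock: 11.45
position: [0.4357, -0.1711, 0.0863]
tool_rot: [-3.141, 0.0, 0.297]
force: [-0.9, 0.0, -2.1]
grip_width: 0.016
```

Run:
```python
from h import *
insta()
p,d=imaging.grab_frame("side");crop(p,270,190,110,90,7,"pics/s9.png")
insta()
plan([st(-.078,.0003,.0863)])
```

```text
t 11.45 sx -0.0878 sy 0.0004 z 0.0863 rot [-3.1414e+00  2.0000e-04  2.9700e-01] F stand [-0.86  0.3  -2.07] M [-0.01 -0.02  0.07] w 0.016
t 11.5 sx -0.0877 sy 0.0005 z 0.0864 rot [-3.1415e+00  1.0000e-04  2.9720e-01] F stand [-0.28  0.27 -1.36] M [ 0.   -0.07  0.01] w 0.0159
[0.0097, 0.0002, 0.0001] [-0.0, 0.0, 0.0] steps 0.2
```

View pics/s9.png

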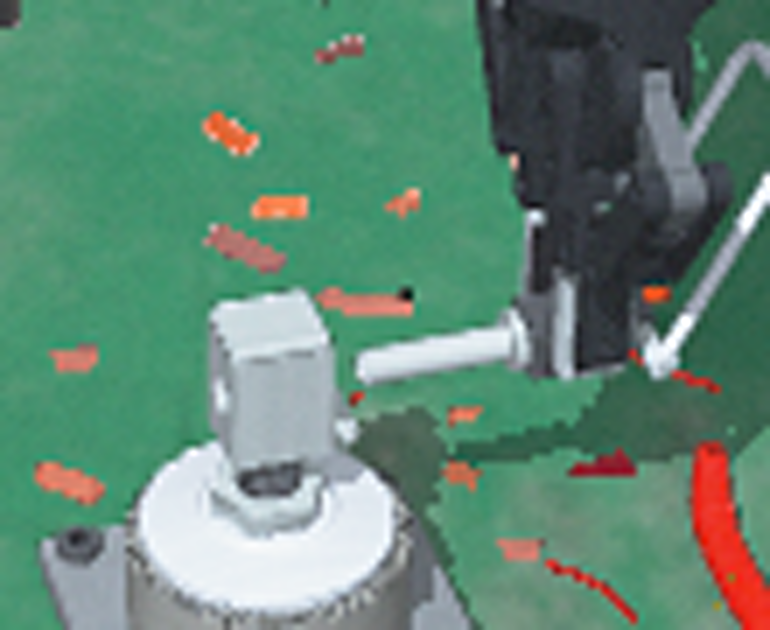

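Call:
{"fn": "carry_out", "kwargs": {"series": [[0.004, 0, 0, 0, 0, 0, 235], [0.008, 0, 0, 0, 0, 0, 235], [0.01, 0, 0, 0, 0, 0, 235], [0.011, 0, 0, 0, 0, 0, 235]]}}

```text
clock: 12.0
position: [0.4464, -0.168, 0.0864]
tool_rot: [3.142, 0.0, 0.297]
force: [-1.5, -0.1, -1.4]
grip_width: 0.0156
```

Call:
{"fn": "carry_out", "kwargs": {"series": [[0.001, 0, 0, 0, 0, 0, 235], [0.002, 0, 0, 0, 0, 0, 235], [0.002, 0, 0, 0, 0, 0, 235]]}}

```text
clock: 12.38
position: [0.4482, -0.1675, 0.0864]
tool_rot: [3.142, -0.0, 0.297]
force: [-0.2, -0.8, -2.0]
grip_width: 0.0157
```

```bash
python3 -c "
from h import *
insta()"
```

```text
t 12.375 sx -0.0748 sy 0.0002 z 0.0864 rot [ 3.1416 -0.      0.2967] F stand [-0.39 -0.74 -2.04] M [ 0.05 -0.06  0.07] w 0.0157
```

Call:
{"fn": "carry_out", "kwargs": {"series": [[0.001, 0, 0, 0, 0, 0, 235], [0.002, 0, 0, 0, 0, 0, 235], [0.003, 0, 0, 0, 0, 0, 235]]}}

```text
clock: 12.75
position: [0.4511, -0.1666, 0.0864]
tool_rot: [3.142, -0.0, 0.297]
force: [0.7, -0.1, -1.7]
grip_width: 0.0159
```

Call:
{"fn": "carry_out", "kwargs": {"series": [[0.0015, 0, 0, 0, 0, 0, 235], [0.003, 0, 0, 0, 0, 0, 235], [0.003, 0, 0, 0, 0, 0, 235]]}}

```text
clock: 13.12
position: [0.454, -0.1657, 0.0864]
tool_rot: [3.142, -0.0, 0.297]
force: [-0.1, 1.2, -1.1]
grip_width: 0.0156
```

```bash
python3 -c "
from h import *
insta()"
```

```text
t 13.125 sx -0.0687 sy 0.0002 z 0.0864 rot [ 3.1415 -0.      0.297 ] F stand [ 0.27  1.16 -1.09] M [-0.01  0.03 -0.04] w 0.0156
```

Call:
{"fn": "carry_out", "kwargs": {"series": [[0.002, 0, 0, 0, 0, 0, 235], [0.004, 0, 0, 0, 0, 0, 235], [0.006, 0, 0, 0, 0, 0, 235], [0.008, 0, 0, 0, 0, 0, 235], [0.01, 0, 0, 0, 0, 0, 235]]}}

```text
clock: 13.75
position: [0.4636, -0.1628, 0.0864]
tool_rot: [3.142, -0.0, 0.297]
force: [-0.6, -0.2, -1.7]
grip_width: 0.016
```

Call:
{"fn": "carry_out", "kwargs": {"series": [[0.002, 0, 0, 0, 0, 0, 235], [0.004, 0, 0, 0, 0, 0, 235], [0.006, 0, 0, 0, 0, 0, 235], [0.008, 0, 0, 0, 0, 0, 235], [0.01, 0, 0, 0, 0, 0, 235]]}}

```text
clock: 14.38
position: [0.4732, -0.1598, 0.0864]
tool_rot: [-3.142, 0.0, 0.297]
force: [-0.4, -0.4, -1.3]
grip_width: 0.0155
```

Call:
{"fn": "carry_out", "kwargs": {"series": [[0.002, 0, 0, 0, 0, 0, 235], [0.004, 0, 0, 0, 0, 0, 235], [0.006, 0, 0, 0, 0, 0, 235], [0.008, 0, 0, 0, 0, 0, 235], [0.01, 0, 0, 0, 0, 0, 235]]}}

```text
clock: 15.0
position: [0.4827, -0.1569, 0.0864]
tool_rot: [-3.142, 0.0, 0.297]
force: [-0.3, -0.2, -1.2]
grip_width: 0.0158
```

Run:
```python
from h import *
insta()
p,d=imaging.grab_frame("side");crop(p,270,190,110,90,7,"pics/s10.png")
```

```text
t 15.0 sx -0.0387 sy 0.0003 z 0.0864 rot [-3.1416  0.      0.2968] F stand [-0.35 -0.14 -1.22] M [-0.01 -0.03 -0.  ] w 0.0158
```

View pics/s10.png

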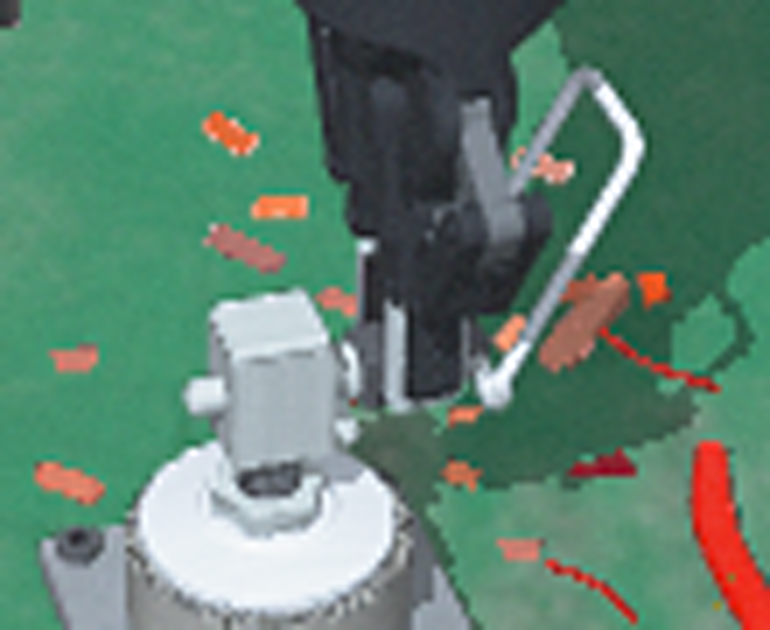

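Nose has come through (crop 200,397), shoulder near the face. Seat it in small steps.

Call:
{"fn": "carry_out", "kwargs": {"series": [[0.001, 0, 0, 0, 0, 0, 235], [0.002, 0, 0, 0, 0, 0, 235], [0.002, 0, 0, 0, 0, 0, 235]]}}

```text
clock: 15.42
position: [0.4845, -0.1564, 0.0864]
tool_rot: [3.142, -0.0, 0.297]
force: [0.1, 0.0, -1.2]
grip_width: 0.0158
```

Call:
{"fn": "carry_out", "kwargs": {"series": [[0.001, 0, 0, 0, 0, 0, 235], [0.0015, 0, 0, 0, 0, 0, 235], [0.0015, 0, 0, 0, 0, 0, 235]]}}

```text
clock: 15.8
position: [0.4859, -0.156, 0.0864]
tool_rot: [3.142, 0.0, 0.297]
force: [0.0, -0.3, -1.7]
grip_width: 0.0161
```

Call:
{"fn": "carry_out", "kwargs": {"series": [[0.0007, 0, 0, 0, 0, 0, 235], [0.0007, 0, 0, 0, 0, 0, 235]]}}

```text
clock: 16.05
position: [0.4867, -0.1557, 0.0864]
tool_rot: [3.142, 0.0, 0.297]
force: [0.4, -0.8, -1.9]
grip_width: 0.0157
```

Call:
{"fn": "carry_out", "kwargs": {"series": [[0.0007, 0, 0, 0, 0, 0, 235], [0.0007, 0, 0, 0, 0, 0, 235]]}}

```text
clock: 16.3
position: [0.4873, -0.1555, 0.0864]
tool_rot: [3.142, 0.0, 0.297]
force: [0.2, -0.3, -1.6]
grip_width: 0.0158
```

Call:
{"fn": "carry_out", "kwargs": {"series": [[0.0007, 0, 0, 0, 0, 0, 235], [0.0007, 0, 0, 0, 0, 0, 235]]}}

```text
clock: 16.55
position: [0.4879, -0.1554, 0.0864]
tool_rot: [3.142, 0.0, 0.297]
force: [-0.4, 0.3, -1.9]
grip_width: 0.0161
```

Call:
{"fn": "carry_out", "kwargs": {"series": [[0.0007, 0, 0, 0, 0, 0, 235], [0.0007, 0, 0, 0, 0, 0, 235]]}}

```text
clock: 16.8
position: [0.488, -0.1553, 0.0863]
tool_rot: [-3.141, 0.001, 0.296]
force: [-5.1, -1.6, 1.2]
grip_width: 0.0158
```

Run:
```python
from h import *
insta()
```

```text
t 16.8 sx -0.0332 sy 0.0002 z 0.0863 rot [-3.1412e+00  1.0000e-03  2.9650e-01] F stand [-5.31 -0.02  1.2 ] M [-0.28  1.07  0.02] w 0.0158
```

Call:
{"fn": "carry_out", "kwargs": {"series": [[0, 0, 0, 0, 0, 0, 200], [0, 0, 0, 0, 0, 0, 180], [0, 0, 0, 0, 0, 0, 150], [0, 0, 0, 0, 0, 0, 150], [0, 0, -0.01, 0, 0, 0, 150], [0, 0, -0.04, 0, 0, 0, 150], [0, 0, -0.08, 0, 0, 0, 150], [0, 0, -0.12, 0, 0, 0, 150], [0, 0, -0.15, 0, 0, 0, 150]], "force": 30}}

```text
clock: 17.92
position: [0.4886, -0.1553, 0.2386]
tool_rot: [3.141, -0.001, 0.296]
force: [0.7, -0.1, -0.2]
grip_width: 0.0355
```

Run:
```python
from h import *
insta()
p,d=imaging.grab_frame("side");crop(p,260,180,110,90,7,"pics/s11.png")
p,d=imaging.grab_frame("top");crop(p,200,160,130,100,6,"pics/t11.png")
```

```text
t 17.925 sx -0.0326 sy 0.0000 z 0.2386 rot [ 3.1412e+00 -1.2000e-03  2.9640e-01] F stand [ 0.68 -0.33 -0.2 ] M [ 0.03  0.01 -0.06] w 0.0355
```

View pics/s11.png

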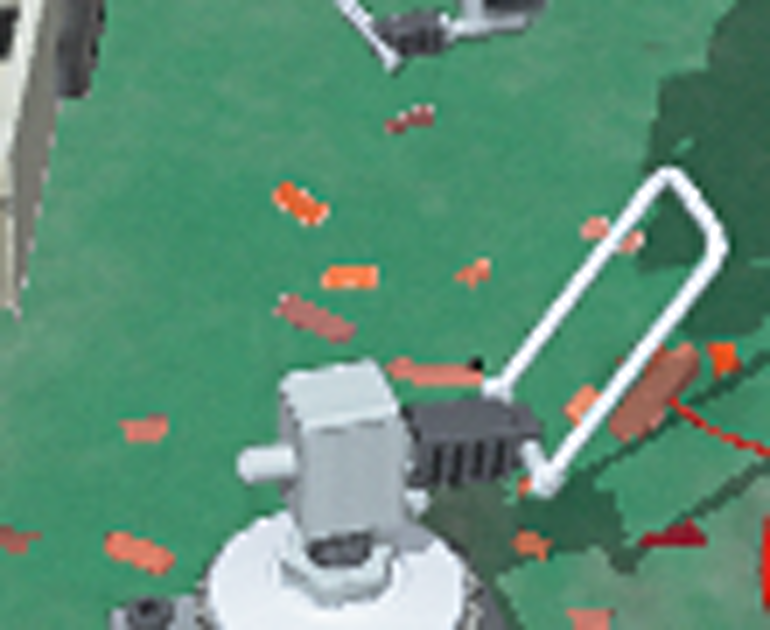

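View pics/t11.png

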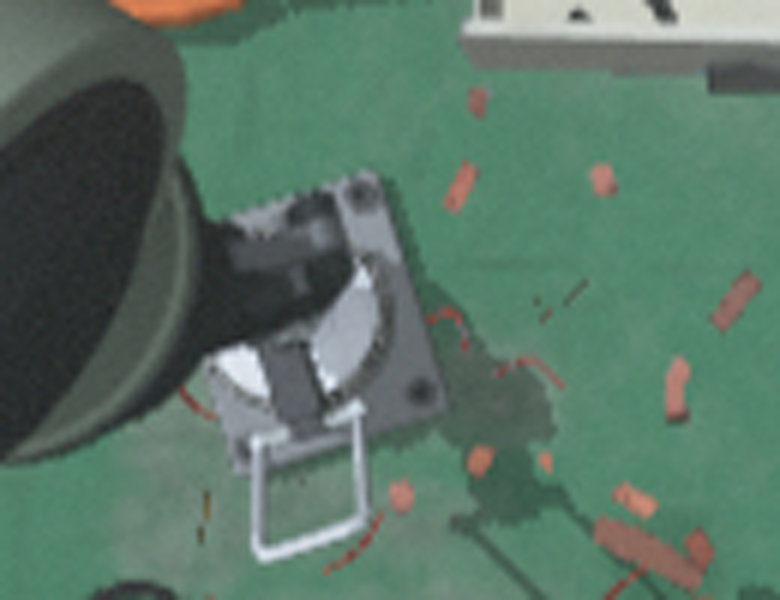

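Run:
```python
from h import *
def S(p): d=p[:2]-[.5198,-.1458]; return np.array([d@[.9563,.2924],d@[-.2924,.9563],p[2]]).round(4)
for nm,a,b in(("barmid",(694,207),(315,540)),("bar far",(665,170),(365,522)),("bar near",(722,240),(265,556)),("axle far",(492,385),(362,408)),("axle near",(545,480),(258,440))):
    P,e=tri((260+(a[0]+.5)/7-.5,180+(a[1]+.5)/7-.5),(200+(b[0]+.5)/6-.5,160+(b[1]+.5)/6-.5));print(nm,P.round(4),S(P),round(e,4))
```

```text
barmid [ 0.4263 -0.1766  0.154 ] [-0.0984 -0.0021  0.154 ] 0.0005
bar far [ 0.4324 -0.1945  0.1539] [-0.0978 -0.0211  0.1539] 0.0009
bar near [ 0.4208 -0.159   0.1555] [-0.0985  0.0163  0.1555] 0.0001
axle far [ 0.478  -0.1828  0.0888] [-0.0508 -0.0231  0.0888] 0.0008
axle near [ 0.4659 -0.1418  0.0877] [-0.0504  0.0195  0.0877] 0.0006
```

Call:
{"fn": "carry_out", "kwargs": {"series": [[-0.04, 0, 0, 0, 0, 0, 255], [-0.08, 0, 0, 0, 0, 0, 255], [-0.092, 0, 0.02, 0, 0, 0, 255], [-0.092, 0, 0.06, 0, 0, 0, 255], [-0.092, 0, 0.089, 0, 0, 0, 255], [-0.092, 0, 0.091, 0, 0, 0, 255], [-0.092, 0, 0.091, 0, 0, 0, 255]], "force": 20}}

```text
clock: 18.9
position: [0.4008, -0.1823, 0.1462]
tool_rot: [3.141, -0.0, 0.296]
force: [-0.2, -0.4, 0.1]
grip_width: -0.0001
```

Run:
```python
from h import *
insta()
p,d=imaging.grab_frame("side");crop(p,270,170,110,90,7,"pics/s12.png")
plan([st(x,0,z) for x,z in((-.112,.148),(-.0932,.1575),(-.065,.1625),(-.0368,.1575),(-.012,.1432),(.0026,.1273),(.005,.122))])
```

```text
t 18.9 sx -0.1245 sy -0.0001 z 0.1462 rot [ 3.1413e+00 -3.0000e-04  2.9630e-01] F stand [-0.29 -0.28  0.08] M [-0.03 -0.04 -0.02] w -0.0001
[0.0122, -0.0001, -0.0016] [0.001, -0.001, -0.0] steps 0.2
[0.031, -0.0001, -0.0111] [0.001, -0.001, -0.0] steps 0.5
[0.0592, -0.0001, -0.0161] [0.001, -0.001, -0.0] steps 1.0
[0.0874, -0.0002, -0.0111] [0.001, -0.001, -0.0] steps 1.4
[0.1122, -0.0002, 0.0033] [0.001, -0.001, -0.0] steps 1.8
[0.1268, -0.0002, 0.0192] [0.001, -0.001, -0.0] steps 2.1
[0.1292, -0.0002, 0.0245] [0.001, -0.001, -0.0] steps 2.1
```

View pics/s12.png

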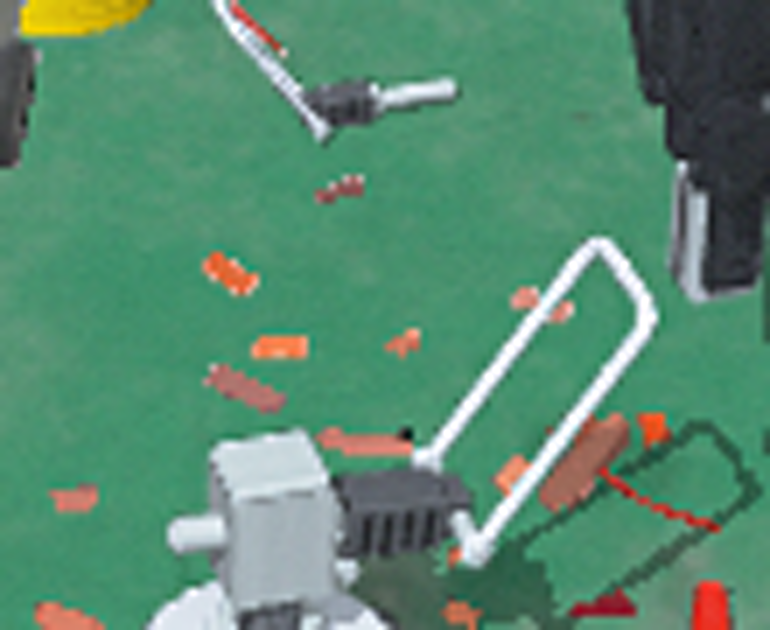

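Call:
{"fn": "carry_out", "kwargs": {"series": [[0.006, 0, -0.001, 0, 0, 0, 255], [0.012, 0, -0.002, 0, 0, 0, 255], [0.018, 0, -0.005, 0, 0, 0, 255], [0.025, 0, -0.008, 0, 0, 0, 255], [0.031, 0, -0.011, 0, 0, 0, 255], [0.038, 0, -0.013, 0, 0, 0, 255], [0.045, 0, -0.015, 0, 0, 0, 255], [0.052, 0, -0.016, 0, 0, 0, 255], [0.059, 0, -0.016, 0, 0, 0, 255]]}}

```text
clock: 20.08
position: [0.4575, -0.1646, 0.1614]
tool_rot: [3.142, -0.0, 0.297]
force: [0.6, -0.8, -0.1]
grip_width: -0.0
```

Run:
```python
from h import *
insta()
p,d=imaging.grab_frame("side");crop(p,270,170,110,90,7,"pics/s13.png")
```

```text
t 20.075 sx -0.0650 sy 0.0002 z 0.1614 rot [ 3.1415 -0.      0.2968] F stand [ 0.35 -0.94 -0.12] M [ 0.    0.06 -0.01] w -0.0
```

View pics/s13.png

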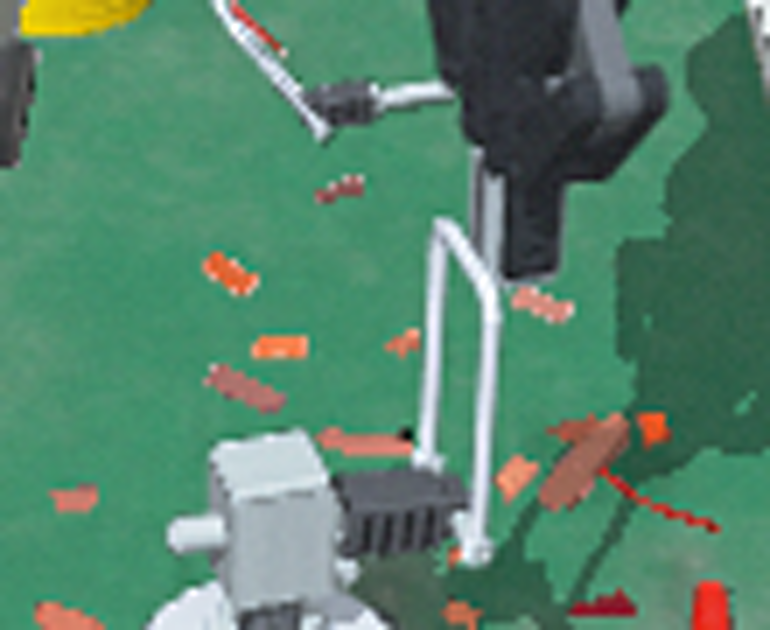

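Call:
{"fn": "carry_out", "kwargs": {"series": [[0.007, 0.001, 0.0, 0, 0, 0, 255], [0.014, 0.001, 0.001, 0, 0, 0, 255], [0.021, 0.001, 0.002, 0, 0, 0, 255], [0.028, 0.001, 0.004, 0, 0, 0, 255], [0.034, 0.001, 0.007, 0, 0, 0, 255], [0.04, 0.001, 0.01, 0, 0, 0, 255], [0.047, 0.001, 0.014, 0, 0, 0, 255], [0.053, 0.001, 0.018, 0, 0, 0, 255]]}}

```text
clock: 21.12
position: [0.5084, -0.1501, 0.1431]
tool_rot: [-3.142, 0.0, 0.297]
force: [-1.5, -0.1, -0.7]
grip_width: -0.0003
```

Run:
```python
from h import *
insta()
p,d=imaging.grab_frame("side");crop(p,260,170,110,90,7,"pics/s14.png")
```

```text
t 21.125 sx -0.0121 sy -0.0007 z 0.1431 rot [-3.1416e+00  2.0000e-04  2.9680e-01] F stand [-1.43  0.31 -0.73] M [-0.05  0.09 -0.01] w -0.0003
```

View pics/s14.png

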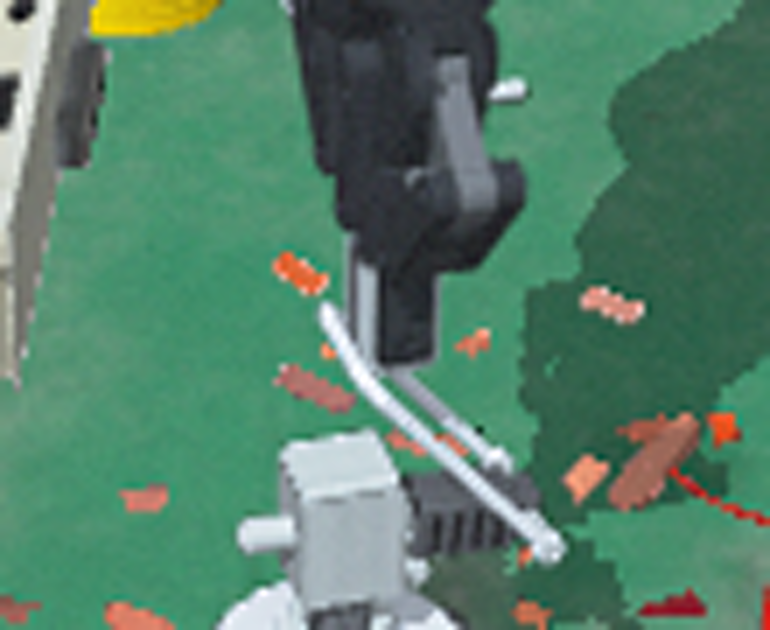

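Call:
{"fn": "carry_out", "kwargs": {"series": [[0.005, 0, 0.004, 0, 0, 0, 255], [0.01, 0, 0.009, 0, 0, 0, 255], [0.0147, 0, 0.0155, 0, 0, 0, 255], [0.018, 0, 0.0205, 0, 0, 0, 255], [0.019, 0, 0.0205, 0, 0, 0, 255]]}}

```text
clock: 21.8
position: [0.5261, -0.1446, 0.1225]
tool_rot: [-3.141, 0.001, 0.297]
force: [-0.3, -0.0, -1.3]
grip_width: -0.0001
```

Call:
{"fn": "carry_out", "kwargs": {"series": [[-0.006, 0, 0, 0, 0, 0, 255], [-0.006, 0, -0.03, 0, 0, 0, 210], [0.0, 0, -0.05, 0, 0, 0, 210], [0.022, 0, -0.055, 0, 0, 0, 210], [0.022, 0, -0.055, 0, 0, 0, 210]]}}

```text
clock: 22.42
position: [0.5481, -0.1378, 0.1784]
tool_rot: [3.141, -0.001, 0.298]
force: [-0.1, -0.2, -0.8]
grip_width: 0.0152
```

Run:
```python
from h import *
insta()
p,d=imaging.grab_frame("side");crop(p,260,170,110,90,7,"pics/s15.png")
p,d=imaging.grab_frame("top");crop(p,200,160,130,100,6,"pics/t15.png")
```

```text
t 22.425 sx 0.0294 sy -0.0006 z 0.1784 rot [ 3.1412e+00 -1.3000e-03  2.9790e-01] F stand [-0.14 -0.17 -0.85] M [0.02 0.03 0.01] w 0.0152
```

View pics/s15.png

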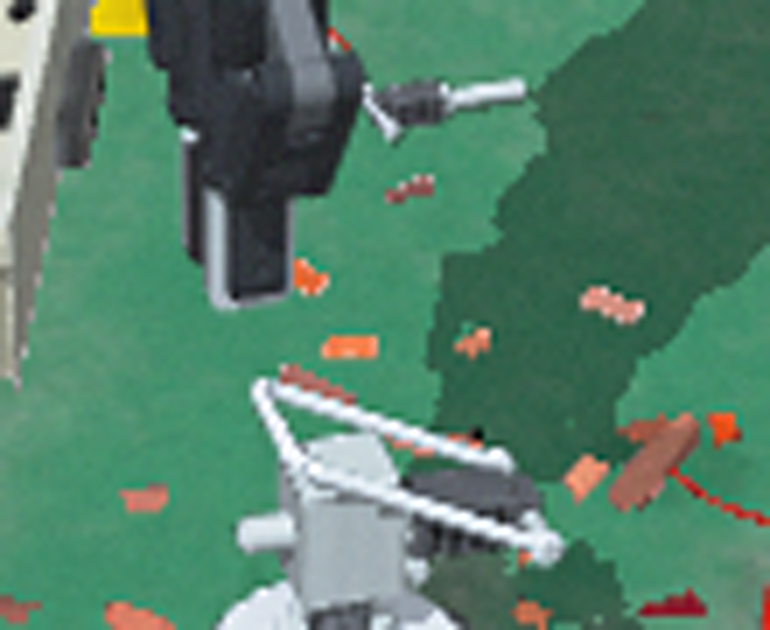

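View pics/t15.png

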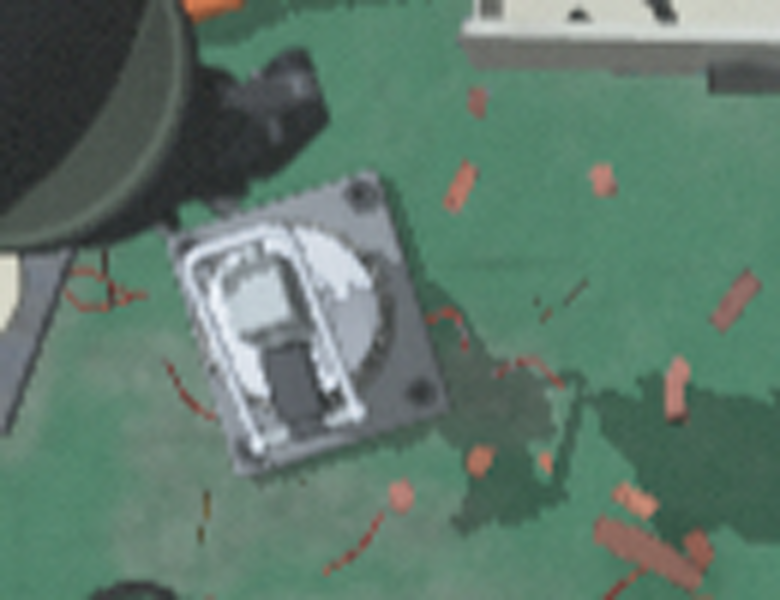

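Run:
```python
from h import *
def S(p): d=p[:2]-[.5198,-.1458]; return np.array([d@[.9563,.2924],d@[-.2924,.9563],p[2]]).round(4)
for nm,a,b in(("bar near",(302,468),(190,255)),("bar far",(262,386),(283,228)),("nose",(250,533),(258,246)),("axle near",(545,548),(262,450)),("axle far",(500,458),(355,415))):
    P,e=tri((260+(a[0]+.5)/7-.5,170+(a[1]+.5)/7-.5),(200+(b[0]+.5)/6-.5,160+(b[1]+.5)/6-.5));print(nm,P.round(4),S(P),round(e,4))
```

```text
bar near [ 0.5329 -0.1249  0.1283] [0.0187 0.0162 0.1283] 0.0021
bar far [ 0.5429 -0.16    0.1288] [ 0.018  -0.0204  0.1288] 0.0005
nose [ 0.5439 -0.1428  0.0918] [ 0.0239 -0.0042  0.0918] 0.0036
axle near [ 0.4639 -0.1434  0.0869] [-0.0527  0.0186  0.0869] 0.0032
axle far [ 0.4755 -0.1802  0.0897] [-0.0524 -0.0199  0.0897] 0.0014
```

Call:
{"fn": "carry_out", "kwargs": {"series": [[-0.0025, -0.0006, 0.01, 0, 0, 0, 210], [-0.0025, -0.0006, 0.025, 0, 0, 0, 210], [-0.0025, -0.0006, 0.04, 0, 0, 0, 210], [-0.0025, -0.0006, 0.046, 0, 0, 0, 210], [-0.0025, -0.0006, 0.05, 0, 0, 0, 210], [-0.0025, -0.0006, 0.055, 0, 0, 0, 210], [-0.002, -0.0006, 0.06, 0, 0, 0, 210], [-0.001, -0.0006, 0.065, 0, 0, 0, 210]]}}

```text
clock: 23.52
position: [0.5462, -0.1379, 0.1127]
tool_rot: [3.142, -0.0, 0.297]
force: [0.3, 0.3, 0.4]
grip_width: 0.0153
```

Run:
```python
from h import *
insta()
p,d=imaging.grab_frame("side");crop(p,260,170,110,90,7,"pics/s16.png")
```

```text
t 23.525 sx 0.0276 sy -0.0002 z 0.1127 rot [ 3.1416e+00 -2.0000e-04  2.9670e-01] F stand [0.34 0.16 0.42] M [0.04 0.01 0.01] w 0.0153
```

View pics/s16.png

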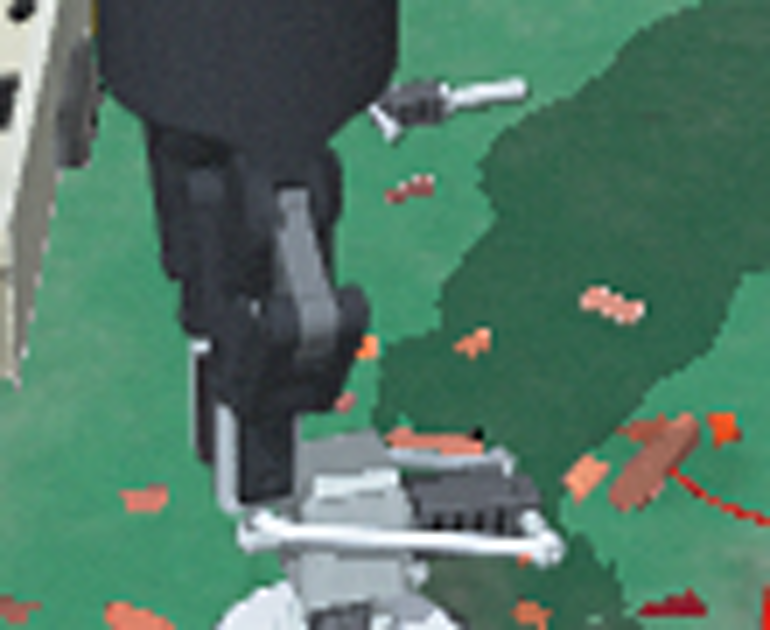

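Call:
{"fn": "carry_out", "kwargs": {"series": [[0.0005, 0, 0.002, 0, 0, 0, 210], [0.001, 0, 0.004, 0, 0, 0, 210], [0.001, 0, 0.006, 0, 0, 0, 210], [0.001, 0, 0.008, 0, 0, 0, 210], [0.001, 0, 0.008, 0, 0, 0, 210]]}}

```text
clock: 24.2
position: [0.547, -0.1376, 0.1048]
tool_rot: [-3.142, 0.0, 0.297]
force: [-0.4, -0.5, 0.2]
grip_width: 0.0146
```

Call:
{"fn": "carry_out", "kwargs": {"series": [[0, 0, 0.001, 0, 0, 0, 210], [0, 0, 0.002, 0, 0, 0, 210], [0, 0, 0.002, 0, 0, 0, 210]]}}

```text
clock: 24.58
position: [0.547, -0.1376, 0.1028]
tool_rot: [-3.142, 0.0, 0.297]
force: [0.5, -0.5, 1.0]
grip_width: 0.0148
```

Call:
{"fn": "carry_out", "kwargs": {"series": [[0, 0, 0.001, 0, 0, 0, 210], [0, 0, 0.002, 0, 0, 0, 210], [0, 0, 0.002, 0, 0, 0, 210]]}}

```text
clock: 24.95
position: [0.5471, -0.1376, 0.1008]
tool_rot: [3.142, 0.0, 0.297]
force: [0.4, -0.7, 1.3]
grip_width: 0.0149
```

Call:
{"fn": "carry_out", "kwargs": {"series": [[0, 0, 0.001, 0, 0, 0, 210], [0, 0, 0.002, 0, 0, 0, 210]]}}

```text
clock: 25.2
position: [0.5471, -0.1377, 0.0989]
tool_rot: [3.142, -0.0, 0.297]
force: [0.6, -0.1, 0.4]
grip_width: 0.0146
```

Call:
{"fn": "carry_out", "kwargs": {"series": [[0, 0, 0.001, 0, 0, 0, 210], [0, 0, 0.001, 0, 0, 0, 210]]}}

```text
clock: 25.45
position: [0.547, -0.1376, 0.0978]
tool_rot: [-3.142, 0.0, 0.297]
force: [0.2, -0.4, 0.4]
grip_width: 0.015
```

Call:
{"fn": "carry_out", "kwargs": {"series": [[0, 0, 0.001, 0, 0, 0, 210], [0, 0, 0.001, 0, 0, 0, 210]]}}

```text
clock: 25.7
position: [0.5472, -0.1376, 0.0969]
tool_rot: [3.142, -0.0, 0.297]
force: [0.7, 0.6, 1.1]
grip_width: 0.0152
```

Run:
```python
from h import *
insta()
p,d=imaging.grab_frame("side");crop(p,260,190,110,90,7,"pics/s17.png")
```

```text
t 25.7 sx 0.0286 sy -0.0002 z 0.0969 rot [ 3.1416e+00 -2.0000e-04  2.9670e-01] F stand [0.81 0.38 1.12] M [ 0.13 -0.21 -0.03] w 0.0152
```

View pics/s17.png

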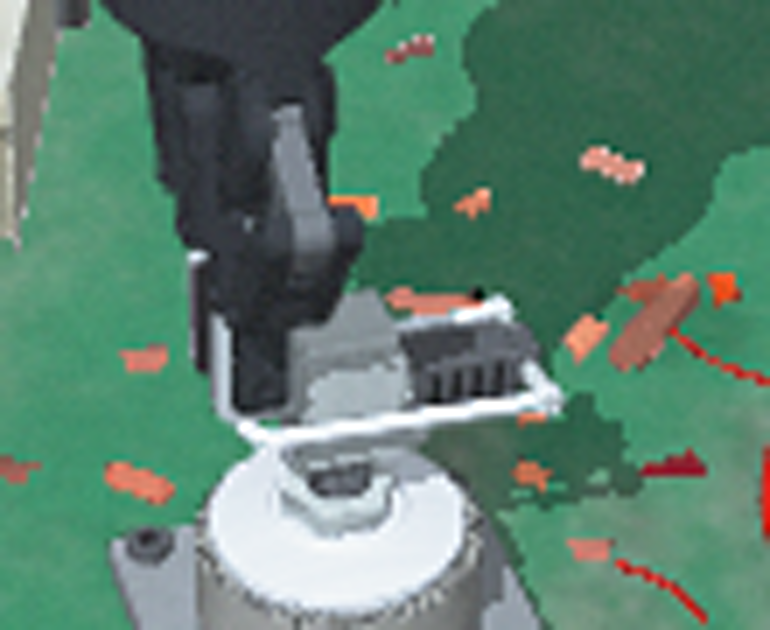

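Call:
{"fn": "carry_out", "kwargs": {"series": [[0, 0, 0.001, 0, 0, 0, 210], [0, 0, 0.001, 0, 0, 0, 210]]}}

```text
clock: 26.0
position: [0.5472, -0.1376, 0.0959]
tool_rot: [3.141, -0.0, 0.297]
force: [1.9, 0.3, 2.9]
grip_width: 0.0151
```

Call:
{"fn": "carry_out", "kwargs": {"series": [[0, 0, 0.001, 0, 0, 0, 210], [0, 0, 0.001, 0, 0, 0, 210]]}}

```text
clock: 26.25
position: [0.5469, -0.1377, 0.0947]
tool_rot: [-3.141, 0.0, 0.297]
force: [0.7, 0.6, 1.2]
grip_width: 0.015
```

Call:
{"fn": "carry_out", "kwargs": {"series": [[0, 0, 0.001, 0, 0, 0, 210], [0, 0, 0.001, 0, 0, 0, 210]]}}

```text
clock: 26.5
position: [0.5468, -0.1377, 0.0937]
tool_rot: [-3.141, 0.001, 0.297]
force: [0.1, 0.1, -0.3]
grip_width: 0.0146
```

Call:
{"fn": "carry_out", "kwargs": {"series": [[0, 0, 0.001, 0, 0, 0, 210], [0, 0, 0.001, 0, 0, 0, 210]]}}

```text
clock: 26.75
position: [0.5469, -0.1377, 0.0928]
tool_rot: [-3.142, 0.0, 0.297]
force: [0.7, -0.6, 0.1]
grip_width: 0.0156
```

Call:
{"fn": "carry_out", "kwargs": {"series": [[0, 0, 0.001, 0, 0, 0, 210], [0, 0, 0.001, 0, 0, 0, 210]]}}

```text
clock: 27.0
position: [0.547, -0.1376, 0.0918]
tool_rot: [-3.142, 0.0, 0.297]
force: [-0.3, 0.4, 0.9]
grip_width: 0.0151
```

Call:
{"fn": "carry_out", "kwargs": {"series": [[0, 0, 0.001, 0, 0, 0, 210], [0, 0, 0.001, 0, 0, 0, 210]]}}

```text
clock: 27.25
position: [0.547, -0.1377, 0.0908]
tool_rot: [-3.142, 0.0, 0.297]
force: [0.1, 0.0, 0.0]
grip_width: 0.0152
```

Call:
{"fn": "carry_out", "kwargs": {"series": [[0, 0, 0.001, 0, 0, 0, 210], [0, 0, 0.001, 0, 0, 0, 210]]}}

```text
clock: 27.5
position: [0.547, -0.1376, 0.0898]
tool_rot: [-3.142, 0.0, 0.297]
force: [-0.4, -0.4, 0.0]
grip_width: 0.0153
```

Run:
```python
from h import *
insta()
p,d=imaging.grab_frame("side");crop(p,260,190,110,90,7,"pics/s18.png")
```

```text
t 27.5 sx 0.0284 sy -0.0002 z 0.0898 rot [-3.1416e+00  1.0000e-04  2.9680e-01] F stand [-0.48 -0.29  0.03] M [-0.04 -0.03  0.03] w 0.0153
```

View pics/s18.png

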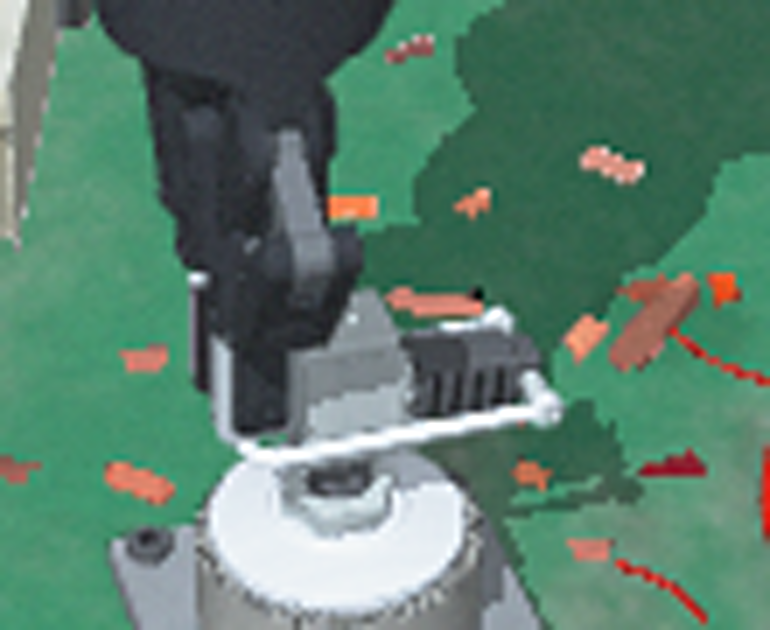

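Call:
{"fn": "carry_out", "kwargs": {"series": [[0, 0, -0.005, 0, 0, 0, 210], [0, 0, -0.03, 0, 0, 0, 210], [0.01, 0, -0.08, 0, 0, 0, 210], [0.02, -0.05, -0.12, 0, 0, 0, 210], [0.02, -0.1, -0.14, 0, 0, 0, 210], [0.02, -0.14, -0.14, 0, 0, 0, 210]]}}

```text
clock: 28.3
position: [0.5253, 0.004, 0.2316]
tool_rot: [-3.141, -0.003, 0.298]
force: [0.4, -0.8, -0.7]
grip_width: 0.0152
```

Run:
```python
from h import *
insta()
p,d=imaging.grab_frame("side");crop(p,270,200,90,70,8.8,"pics/s19.png")
p,d=imaging.grab_frame("top");crop(p,220,170,60,60,10,"pics/t19.png")
```

```text
t 28.3 sx 0.0491 sy 0.1416 z 0.2316 rot [-3.1412e+00 -2.6000e-03  2.9760e-01] F stand [ 0.12 -0.83 -0.69] M [-0.02  0.02 -0.  ] w 0.0152
```

View pics/s19.png

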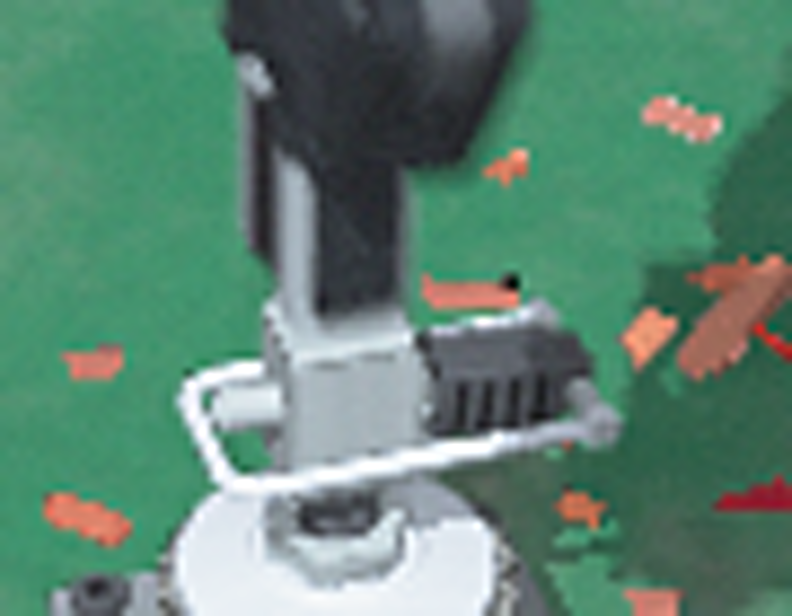

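View pics/t19.png

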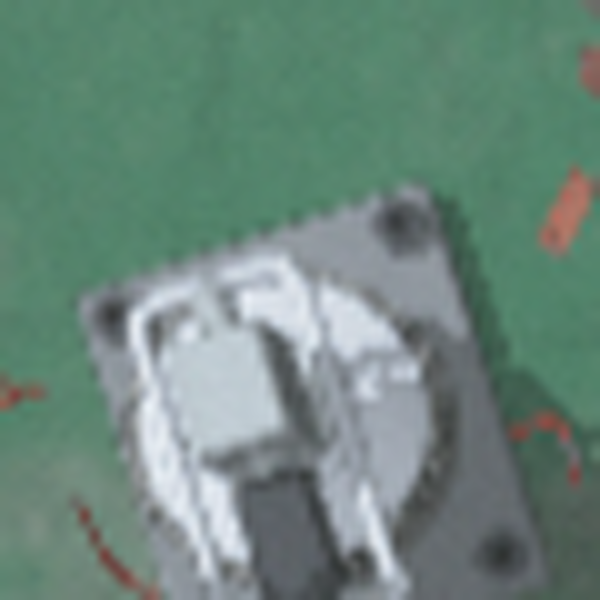

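Run:
```python
from h import *
def S(p): d=p[:2]-[.5198,-.1458]; return np.array([d@[.9563,.2924],d@[-.2924,.9563],p[2]]).round(4)
def W(sx,sy,z): return np.array(st(sx,sy,z)[:3])
for nm,a,b in(("bar near",(226,484),(135,315)),("bar far",(188,385),(292,262)),("bar mid",(205,435),(213,286)),("axle near",(600,424),(208,577)),("nose",(222,406),(205,300))):
    P,e=tri((270+(a[0]+.5)/8.8-.5,200+(a[1]+.5)/8.8-.5),(220+(b[0]+.5)/10-.5,170+(b[1]+.5)/10-.5));print(nm,P.round(4),S(P),round(e,4))
for nm,q in(("nose level",(.030,0,.092)),("nose up",(.030,0,.0955)),("bar shut .087",(.0307,0,.087)),("bar riding .096",(.0305,0,.096))):
    u=proj("side",W(*q));v=proj("top",W(*q));print(nm,((u-[270,200]+.5)*8.8-.5).round(),((v-[220,170]+.5)*10-.5).round())
```

```text
bar near [ 0.5437 -0.1197  0.0893] [0.0305 0.018  0.0893] 0.0034
bar far [ 0.5541 -0.1563  0.0872] [ 0.0297 -0.0201  0.0872] 0.0002
bar mid [ 0.5494 -0.1378  0.0881] [ 0.0307 -0.001   0.0881] 0.0016
axle near [ 0.4724 -0.1371  0.0935] [-0.0428  0.0222  0.0935] 0.0137
nose [ 0.5453 -0.1377  0.096 ] [0.0268 0.0003 0.096 ] 0.0024
nose level [213. 424.] [206. 284.]
nose up [213. 411.] [203. 282.]
bar shut .087 [210. 442.] [210. 285.]
bar riding .096 [211. 409.] [202. 280.]
```

Call:
{"fn": "carry_out", "kwargs": {"series": [[0, -0.04, -0.03, 0, 0, 0, 150], [0, -0.09, -0.04, 0, 0, 0, 150], [0, -0.13, -0.04, 0, 0, 0, 150], [0, -0.16, -0.04, 0, 0, 0, 150], [0, -0.16, -0.04, 0, 0, 0, 150], [0, -0.16, -0.04, 0, 0, 0, 150]]}}

```text
clock: 29.15
position: [0.4788, 0.1541, 0.2701]
tool_rot: [3.141, -0.0, 0.296]
force: [0.1, 0.1, 0.3]
grip_width: 0.0354
```

Run:
```python
from h import *
insta()
p,d=imaging.grab_frame("side");crop(p,270,200,90,70,8.8,"pics/s20.png")
p,d=imaging.grab_frame("top");crop(p,150,150,250,150,3.2,"pics/t20.png")
```

```text
t 29.15 sx 0.0484 sy 0.2988 z 0.2701 rot [ 3.1413e+00 -2.0000e-04  2.9590e-01] F stand [0.12 0.08 0.27] M [-0.02 -0.05 -0.02] w 0.0354
```

View pics/s20.png

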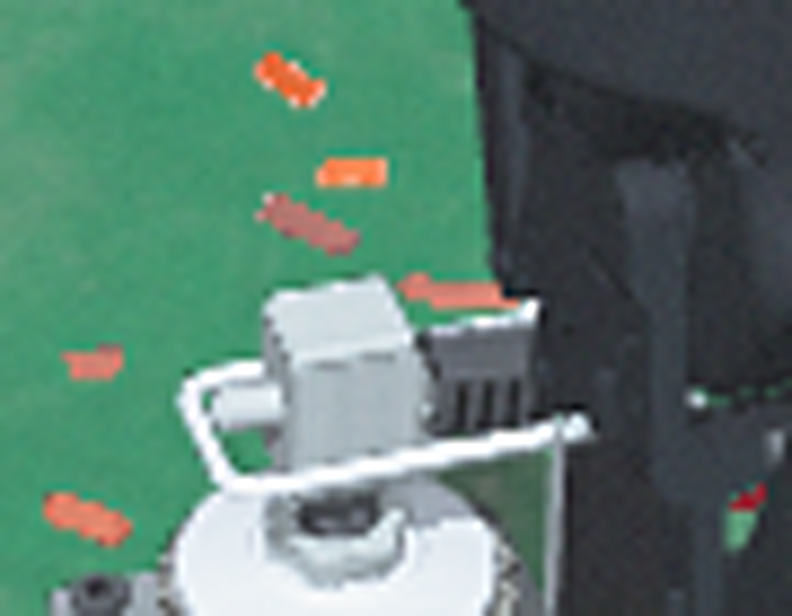

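View pics/t20.png

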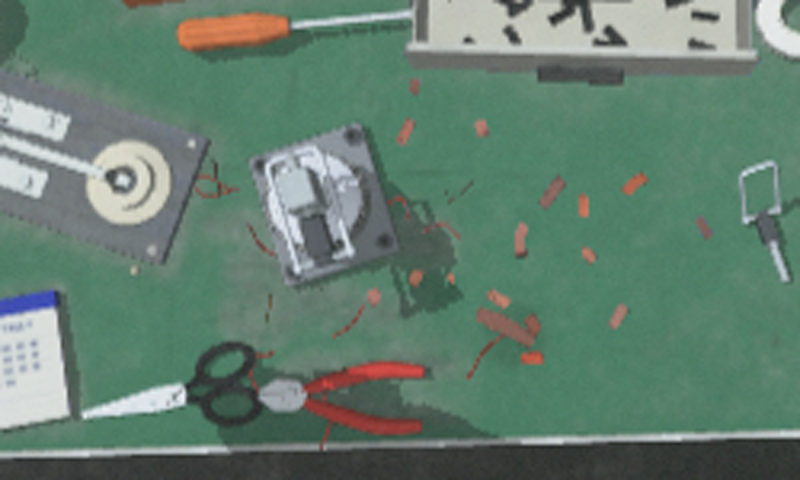

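```bash
python3 -c "
from workcell import ticket
print(ticket.job_done())"
```

```text
the job is handed in; nothing more can be done
None
```

The hitch pin is in the stud with its wire loop snapped shut past the nose. I handed the job in with the clock at about 29 s; it reports no verdict.

- **Choosing the pin:** of the three look-alikes in the top view, at (335,230), (390,218) and (448,249), I took the first. It is clearly the largest, and its 44 mm shank matches the description.
- **Finding the hole:** I felt for it by touching the held pin against the top and one side of the stud head, at about 6 N and 3 N. That put the hole's centre about 91–92 mm over the bench.
- **Seating:** the pin went in without resistance until its shoulder met the stud at about 5 N. The gripper stood where the description says a seated pin should put it, to within 0.2 mm.
- **Closing the loop:** I swung the loop over the stud and pressed the bar down with the fingers either side of the nose. The highest reading was about 3 N, or roughly 4 N allowing for the sensor's offset, and then it dropped away.

**Last checks:**
- **Loop:** the two views put the bar 30.7 mm out from the stud's axis, just beyond the nose and about 7 mm below it. With the pin's expected small sag, that is about 2.28 rad, past the 2.22 snap point. It had not moved in a second look about a second later.
- **Pin:** the nose is at the same pixel as when the pin was let go, so it stayed seated.
- **Surroundings:** the pliers, scissors and screwdriver look undisturbed, and the arm was well clear.
- **Disagreements:** one hand-picked axle point in the last check was off by about 14 mm because the two views did not match, so I discarded it. The nose point read 3 mm short in one view. An early camera estimate of the hole was also poor, so I used touch instead.

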